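Load a bench tempering oven with chasing punches using its tray hook

TASK

Put all the chasing punches lying on the bench into the tempering oven: press down and turn the quarter-turn stud until it is caught open, draw the tray right out to its stop with the pull hook in its finger hole, and lay every punch lengthwise in a groove of its own in the tray's rack. Then push the tray fully home, press and turn the stud back until it is caught locked, and leave the hook lying on the bench clear of the oven, with the bottle and the pliers left where they are.

Things in the scene. Friction and masses are not known exactly. Their poses are not given: they have to be found in the camera images.
- oven: Low grey bench oven, fixed; 165 deep, 226 wide, roof 80 mm up, control head 112 mm up along the rear roof. Origin: on the bench under the middle of the tray mouth in its front face; x level into the oven (the tray comes out along -x), y to the left of someone facing it, z up. Sides at y -103 and +123. Front left a latch bracket overhangs the tray lip: x -50 to 0, y +57 to +123, z 73 to 80.
- stud_head (a point): Centre of the steel grip bar of the quarter-turn stud on the latch bracket, at oven x -26, y +85, z 98 when up. Bar 44 long, 12 wide, 17 high; below it a 28 mm disc 3 mm thick, then 7 mm of air to the bracket. This point's x runs along the bar and turns with it: bar along the oven's x when locked, along its y when open.
- stud (a joint): Turn of the stud, rad: 0 locked (cam in front of the lug on the tray's lip), 1.571 open; opens anticlockwise seen from above, locks clockwise. Turns only while pressed over 4 mm down; let go within 0.1 rad of either end it springs up and is caught there (elsewhere it stays down and can be taken again). Turning takes under 0.1 N m.
- plunger (a joint): How far the stud is pressed down, m: 0 up (caught), 0.0065 fully down. Spring: 3 N at first, 8.5 N fully down.
- tray (a joint): How far the oven's sheet-steel tray is drawn out, m: 0 fully home, 0.160 out at its stop; held home by the locked stud. Slides stiffly (about 3 N) along the oven's -x, stays where it is left, cannot lift. Carries the front lip with the finger hole, and the punch rack.
- hole (a point): Centre of the finger hole in the tray's level front lip, at the lip's top face, 42 mm above the bench; axes like the oven's. Hole 20 mm wide, straight through. Lip 5 mm thick, 204 wide, nothing beneath it; its front edge is 21 mm in front of the hole centre. With the tray home the hole is at oven x -24, y 0.
- rack (a point): Middle of the punch rack in the tray, at groove-floor height, 32 mm above the bench; 94 mm behind the hole; axes like the oven's. Two dark notched cross-bars 8 mm thick, 30 mm in front of and behind this point, open between (tray floor 13 mm lower); tray end walls 67 mm either way, as high as the teeth. Four grooves run along the oven's x at y -51, -17, +17, +51 mm: floor 14 wide, teeth 10 high with 45 degree sides.
- hook_grip (a point): Pull hook: centre of its flat wooden handle, 100 long, 32 wide, 20 high, lying flat on the bench (this point 10 mm above its underside); 0.16 kg. x runs along the handle to the hook end, z up as it lies. A 9 mm steel rod leaves the handle's end, rises and runs forward with its underside 21 mm above the handle's underside, and at x = +95 mm bends straight down as a prong.
- hook_tip (a point): Lower tip of the hook's prong: 95 mm ahead of hook_grip along the hook's x and 9 mm lower. Prong 9 mm thick, straight for 20 mm above this tip.
- punch0_mid (a point): Centre of a steel chasing punch, a plain tapering rod about 115 mm long and 9 mm thick, lying on the bench at the start (this point 4.5 mm above it); x along the punch; 55 g. May be absent (None).
- punch1_mid (a point): Centre of a steel chasing punch, a plain tapering rod about 105 mm long and 10 mm thick, lying on the bench at the start (this point 4.5 mm above it); x along the punch; 55 g. May be absent (None).
- punch2_mid (a point): Centre of a steel chasing punch, a plain tapering rod about 120 mm long and 9 mm thick, lying on the bench at the start (this point 4.5 mm above it); x along the punch; 55 g. May be absent (None).
- punch3_mid (a point): Centre of a steel chasing punch, a plain tapering rod about 110 mm long and 9 mm thick, lying on the bench at the start (this point 4.5 mm above it); x along the punch; 55 g. May be absent (None).
- flux_bottle: Bystander: white bottle with blue cap, 48 mm across, 84 mm tall, origin at the centre of its underside.
- pliers: Bystander: blue-handled pliers lying flat, 166 mm long, 14 mm high, origin at the centre of the underside.
There are look-alikes about, which are no part of the job. Leave any pink look-alike of the part that bears punch1_mid alone.

How it is judged (in metres and radians):
On the way, in this order (a step that is already met when the one before it is completed fails the run):
1. the stud is turned to open and has sprung up, caught (value of joint stud above 1.4 rad and value of joint plunger below 0.002 m), for 0.2 s.
2. the hook's prong is down in the finger hole of the shut tray (value of joint tray below 0.03 m and x of hook_tip in the frame of hole between -0.012 and 0.012 m and y of hook_tip in the frame of hole between -0.012 and 0.012 m and z of hook_tip in the frame of hole between -0.03 and -0.004 m), for 0.1 s.
3. the tray is drawn right out, the hook still in its hole (value of joint tray above 0.152 m and x of hook_tip in the frame of hole between -0.012 and 0.012 m and y of hook_tip in the frame of hole between -0.012 and 0.012 m and z of hook_tip in the frame of hole between -0.03 and -0.004 m), for 0.1 s.
4. with the tray still out, every punch lies in a groove of the rack (value of joint tray above 0.12 m and x of punch0_mid in the frame of rack between -0.022 and 0.022 m and y of punch0_mid in the frame of rack between -0.064 and 0.064 m and z of punch0_mid in the frame of rack between -0.003 and 0.0105 m and angle between the x axis of each of punch0_mid, punch1_mid, punch2_mid, punch3_mid and the x axis of rack, either way round below 0.12 rad and x of punch1_mid in the frame of rack between -0.022 and 0.022 m and y of punch1_mid in the frame of rack between -0.064 and 0.064 m and z of punch1_mid in the frame of rack between -0.003 and 0.0105 m and x of punch2_mid in the frame of rack between -0.022 and 0.022 m and y of punch2_mid in the frame of rack between -0.064 and 0.064 m and z of punch2_mid in the frame of rack between -0.003 and 0.0105 m and x of punch3_mid in the frame of rack between -0.022 and 0.022 m and y of punch3_mid in the frame of rack between -0.064 and 0.064 m and z of punch3_mid in the frame of rack between -0.003 and 0.0105 m), for 0.3 s.
5. the tray is pushed fully home (value of joint tray below 0.004 m), for 0.2 s.
At the end, for the whole second after the job is handed in: Tray within 4 mm of home; stud within 0.15 rad of locked and up (pressed under 2 mm); every punch present lies in a rack groove (22 mm of mid-rack, 0.12 rad); hook on the bench (handle centre under 30 mm high), handle centre over 120 mm and tip over 60 mm from the hole (value of joint tray below 0.004 m and value of joint stud below 0.15 rad and value of joint plunger below 0.002 m and x of punch0_mid in the frame of rack between -0.022 and 0.022 m and y of punch0_mid in the frame of rack between -0.064 and 0.064 m and z of punch0_mid in the frame of rack between -0.003 and 0.0105 m and angle between the x axis of each of punch0_mid, punch1_mid, punch2_mid, punch3_mid and the x axis of rack, either way round below 0.12 rad and x of punch1_mid in the frame of rack between -0.022 and 0.022 m and y of punch1_mid in the frame of rack between -0.064 and 0.064 m and z of punch1_mid in the frame of rack between -0.003 and 0.0105 m and x of punch2_mid in the frame of rack between -0.022 and 0.022 m and y of punch2_mid in the frame of rack between -0.064 and 0.064 m and z of punch2_mid in the frame of rack between -0.003 and 0.0105 m and x of punch3_mid in the frame of rack between -0.022 and 0.022 m and y of punch3_mid in the frame of rack between -0.064 and 0.064 m and z of punch3_mid in the frame of rack between -0.003 and 0.0105 m and height (world z) of hook_grip below 0.03 m and horizontal distance between hook_grip and hole above 0.12 m and horizontal distance between hook_tip and hole above 0.06 m and velocity of joint tray below 0.01 m/s); the robot touches nothing.
It fails at once if the robot shifts the bottle by more than 40 mm (distance of flux_bottle from where it was at the start of the episode above 0.04 m).
It fails at once if the robot shifts the pliers by more than 40 mm (distance of pliers from where it was at the start of the episode above 0.04 m).
Of punch0, punch1, punch2, punch3 only 2 to 4 are there at a start; the rules pass over those that are not, and their reading is None.
At some moment in a run one of hook, punch0, punch1, punch2, punch3 may be knocked a few centimetres aside while the robot is not near it.
Once in a run the grip may slacken for a moment while it holds something.
It also fails if it takes over 210 s, if anything falls off the work surface, if the arm or the gripper's body presses on something with over 40 N, if the wrist force passes 120 N, or if a joint passes its speed limit or range.

ROBOT

A 7-joint arm with a two-finger parallel gripper is mounted at the origin on a cart in front of the work surface, level with it; the furniture and walls round the work are solid. World frame = base frame: x ahead of the robot, y to its left, z up, the work surface at z = 0. Lengths are in m, angles in degrees, forces in N, time in s.
With the tool pointing down it reaches from about 0.425 to 0.875 m from the base axis. Payload 4.7 kg.
Tool frame: the origin (TCP) lies at the very end of the fingers, on their centre line; the grasp point (between the pads) lies 19 mm behind it; z points along the fingers, y is the line along which they close (so a half turn about z gives the same grasp; the last joint's range is limited). The gripper opens to 87 mm and grips with 3 to 60 N. Pads are 19 mm wide; open, the fingers measure 117 mm over their backs; the gripper's body (75 mm by 190 mm) begins 51 mm behind the grasp point.
Start: joints at [-65.082, 18.392, -4.016, 83.108, 1.295, 78.541, -3.26], TCP at [0.266, 0.593, 0.199] pointing down, gripper open.
Joint ranges: [-163.93, 163.93], [-17.29, 119.83], [-79.2, 71.16], [3.27, 140.29], [-89.18, 269.18], [5.43, 117.66], [-154.24, 154.24]. Speed limits (degrees/s): [147.25, 147.25, 180, 180, 180, 180, 180].

INTERFACE

Orientations are given as [roll, pitch, yaw] about the fixed x, y, z axes, in that order (R = Rz(yaw) Ry(pitch) Rx(roll)).
In Python, from cell import get_obs, eyes, env gives the robot as it stands.
- The arm moves only by the tool servo_tool, never from a script. Its argument "series" is a list that holds one entry, the list of rows, each a list of 7 numbers: the shift along the tool's x, y, z in units of 300 mm (1.0 is 300 mm), then the turn, a rotation vector about the tool's x, y, z in units of pi rad (1.0 is pi rad), then the opening, from 0 (shut) to 1 (fully open). In form: [[[tx, ty, tz, wx, wy, wz, gripper], ...]]. A call has 1 to 12 rows; each row is the pose to reach, as a shift and turn from the pose commanded when the call began, along the tool's axes at that moment, turning the shorter way round; what a row does not reach only later rows make up. A row lasts 1/12 s, in which the tool goes at most 41.7 mm and 7.16 degrees, less where a joint would pass 70% of its speed; a pose out of reach is approached as far as the arm can. A call with a number of a shift or a turn outside -1 to 1 is refused whole. A call with a gripper value outside its range is refused whole. The fingers move at their own pace and stop on an object; "grip_force" is the grip in N (left out, the last holds). Time passes only in rows, so rows that repeat a pose let the fingers close. It gives the time, the measured TCP pose, the force, the opening and the grip force at its end, in the units of the state.
- get_obs(): the state, without advancing time (a new reading comes with each control period).
- eyes.read_camera(name): name is "side" or "top" or "wrist"; returns a dict with "frame" (384x512x3 uint8, red, green, blue), "depth" (384x512 float32, m along the optical axis (not along the pixel's ray), 0 where there is no reading), "fx", "fy", "cx", "cy" (pixels), "origin" and "rotation" of the camera in the world; the wrist camera has in their place "mount" (4x4, takes a point from camera to tool coordinates, whose origin is the TCP and whose axes are the flange's). Camera axes: x right, y down, z forward; pixel columns grow to the right and rows downward; lengths in m; the calibration is good to about 2 mm. The wrist camera is an equidistant fisheye: a pixel r from the principal point sees the ray r / f radians off the axis. A picture is of the moment at which its call begins: read the wrist's pose just before it.
- env.sign_off(): hands the job in; it is judged then, once.
The state is a dict: "time_s": time; "qpos": joint angles; "joint_velocities": joint speeds; "effort": joint torques, N m; "tool_pos": TCP position; "tool_rot": TCP orientation; "force": force on the tool from outside, world axes, zero at the start; "wrist_torque": the same for the moment, N m; "grip_width": finger opening in m; "grasp_force": force on a finger pad.
Only numpy, scipy, OpenCV 4.12 (cv2) and the standard library are available. Lean on these libraries where they do the work, as an engineer would, in place of code of your own. Each camera call takes 0.05 s, during which the arm holds its last target. There are 200 camera calls.

## Working session

There is one attempt and no reset: what is moved stays moved. The work goes in short steps, Python scripts to look and compute and a tool call to move; the robot and the scene stay as the last step left them, time stands still between calls to the robot, and variables do not carry over. Pictures are saved under pics/ and viewed, at most 14 in all, crops included, and the job is handed in when it is done.

Besides the shell and the picture viewer there is one more tool, called after "Request:" as name(argument=value, ...) on one line, values as JSON. servo_tool: Moves the arm, as the interface text tells. Shifts and turns lie within -1 to 1; 1 stands for 300 mm of shift or pi rad of turn. Its arguments: {"type":"object","properties":{"series":{"type":"array"},"grip_force":{"type":"number"}},"required":["series"]}

```bash
ls; mkdir -p pics
python3 - <<'E'
from cell import get_obs, eyes, env
import cv2,numpy as np
for n in ["top","side"]:
    c=eyes.read_camera(n); cv2.imwrite(f"pics/{n}0.png",cv2.resize(c["frame"][:,:,::-1],(800,600)))
    np.savez(f"{n}0.npz",**c); print(n,c["fx"],c["fy"],c["cx"],c["cy"],c["origin"],c["rotation"])
print(get_obs())
E
```

```text
pics
top 377.81254932516765 377.81254932516765 262.41402993438766 193.59220286017396 [ 0.43833257 -0.05320438  1.05104669] [-173.468824     -1.86743489  -88.98961204]
side 391.41771652025074 391.41771652025074 246.3877167844893 189.43464876178825 [ 0.55529901 -0.95644301  0.77727151] [-1.28906090e+02  3.31355663e-02 -1.15477805e+00]
{'time_s': 0.1, 'qpos': array([-65.08115545,  18.43448467,  -4.01590341,  83.16839861,
         1.29660882,  78.5389063 ,  -3.26095699]), 'joint_velocities': array([ 0.00959111, -0.21539546, -0.13200233, -0.17193578,  0.0384172 ,
        0.06595471, -0.01775295]), 'effort': array([-1.36756339e-05, -4.92572844e+01, -4.05907910e-01, -3.13393164e+01,
       -6.42025354e-02,  3.96386767e-02,  6.21409936e-05]), 'tool_pos': array([0.26536658, 0.59278823, 0.19837041]), 'tool_rot': array([-1.79903531e+02,  6.83831935e-03,  1.55890483e+02]), 'force': array([ 0.9980983 , -0.11979954,  0.08308108]), 'wrist_torque': array([-0.00798371,  0.01339261,  0.00431863]), 'grasp_force': 0.0, 'grip_width': 0.08676629896164778}
```

View pics/top0.png

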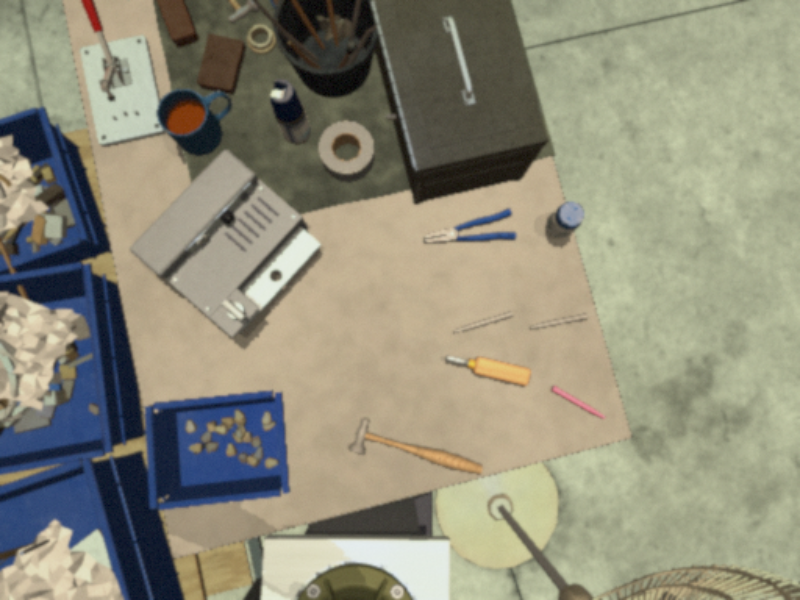

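View pics/side0.png

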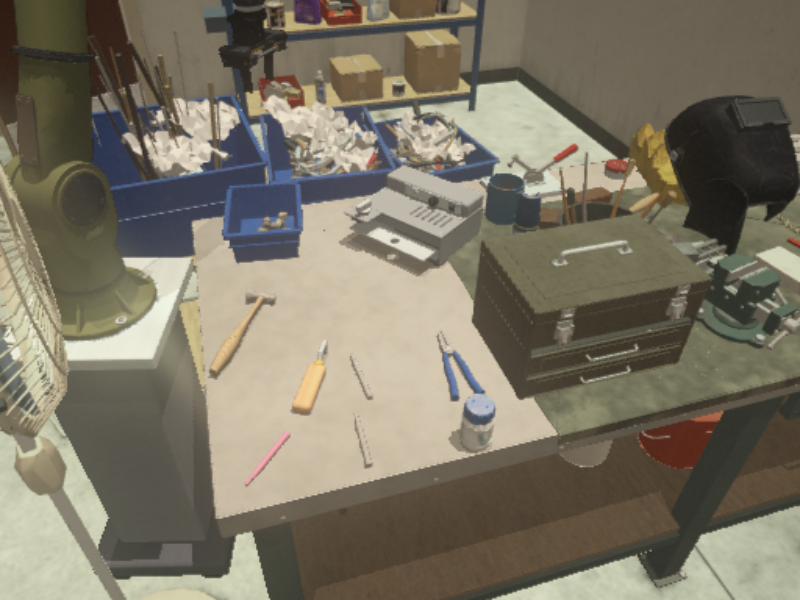

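Top view (800x600): oven upper-left, with stud at (235,306) and hole at (276,275). Bare steel punches are at (483,323) and (558,321). The hook is the orange handle at (500,371) with its tip at (447,358). Possible confusions: the pink rod at (578,402) is a look-alike, and the hammer at (420,450) is not the hook. I'll check this in close crops.

```bash
cat > h.py <<'E'
import numpy as np, cv2
from scipy.spatial.transform import Rotation as R
def cam(n): return dict(np.load(n,allow_pickle=True))
def w(c,u,v,z=None):
    """world point of full-res pixel; z given: intersect that plane, else depth"""
    Rm=R.from_euler('xyz',c["rotation"],degrees=True).as_matrix()
    d=Rm@np.array([(u-c["cx"])/c["fx"],(v-c["cy"])/c["fy"],1]); o=np.array(c["origin"])
    if z is None:
        k=c["depth"][int(round(v)),int(round(u))]
    else: k=(z-o[2])/d[2]
    return o+k*d
E
python3 - <<'E'
from h import *
c=cam("top0.npz"); f=c["frame"][:,:,::-1]
a=cv2.resize(f[90:225,75:215],(560,540),interpolation=cv2.INTER_CUBIC)
b=cv2.resize(f[190:275,270:400],(780,510),interpolation=cv2.INTER_CUBIC)
cv2.imwrite("pics/a.png",a);cv2.imwrite("pics/b.png",b)
E
```

```text
(no output)
```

View pics/a.png

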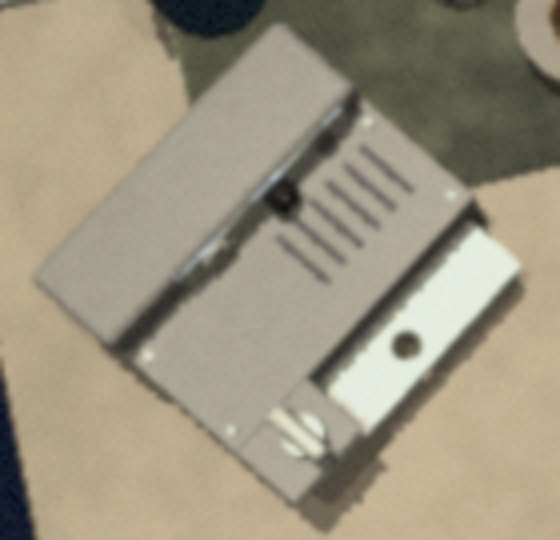

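View pics/b.png

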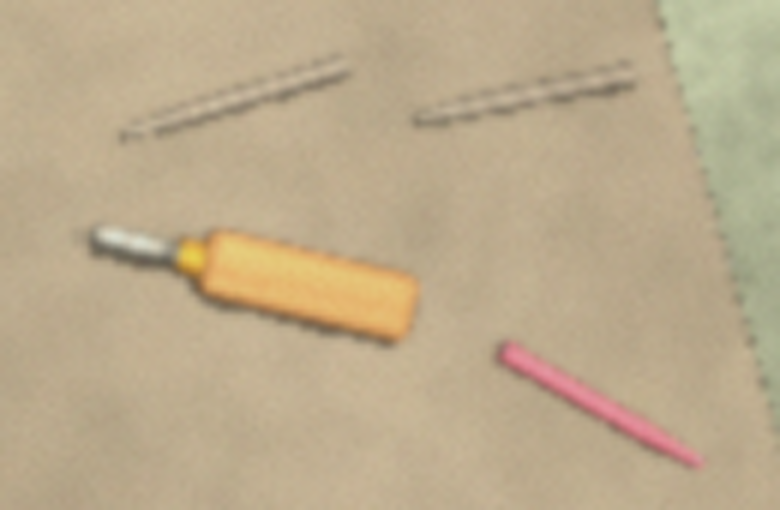

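Crop a: hole (406,345); stud bar from (275,411) to (320,455), so it is locked; lip corner at (520,268).
Crop b: two plain grey steel punches, A (124,136)–(350,65) and B (417,120)–(634,72). The hook is the orange handle centred at (308,285) with its rod end at (95,237). The pink rod stays where it is.

Run:
```python
from h import *
np.set_printoptions(precision=4,suppress=True)
c=cam("top0.npz")
A=lambda x,y,z=None: w(c,(x+.5)/4-.5+75,(y+.5)/4-.5+90,z)
B=lambda x,y,z=None: w(c,(x+.5)/6-.5+270,(y+.5)/6-.5+190,z)
hole=A(406,345,.042); print("hole",hole, "lip depth",A(425,325))
s1,s2=A(275,411,.1065),A(320,455,.1065); print("stud",(s1+s2)/2,np.degrees(np.arctan2(*(s1-s2)[[1,0]])),np.linalg.norm(s1-s2),A(298,434))
# oven: head/roof corners
for n,p in dict(headR=(280,25,.112),headL=(37,275,.112),lipFR=(520,268,.042),brFL=(300,500,.080),roofFR=(470,198,.08),brFR=(362,425,.08)).items(): print(n,A(*p))
for n,(p,q) in dict(A=((124,136),(350,65)),B=((417,120),(634,72)),pink=((505,350),(697,463))).items():
    a,b=B(*p,.0045),B(*q,.0045); print(n,(a+b)/2,np.linalg.norm(a-b),np.degrees(np.arctan2(*(b-a)[[1,0]])),B(*((np.array(p)+q)/2)))
k=[B(*p,.02) for p in [(215,232),(418,275),(398,342),(200,292)]]
m=sum(k)/4; d=(k[0]+k[3]-k[1]-k[2])/2; print("hook",m,np.linalg.norm(d),np.degrees(np.arctan2(d[1],d[0])),np.linalg.norm(k[0]-k[3]),B(308,285),"rodend",B(95,237,.03))
```

```text
hole [0.5974 0.1484 0.042 ] lip depth [0.611  0.1361 0.0433]
stud [0.5303 0.2002 0.1065] 47.28515504946833 0.03969375230695361 [0.5297 0.1999 0.1062]
headR [0.791  0.2233 0.112 ]
headL [0.6252 0.3645 0.112 ]
lipFR [0.6518 0.0742 0.042 ]
brFL [0.49   0.2035 0.08  ]
roofFR [0.6895 0.1035 0.08  ]
brFR [0.5389 0.1666 0.08  ]
A [ 0.5259 -0.2163  0.0045] 0.11117588723726926 -71.51577705844973 [ 0.5255 -0.2155  0.0084]
B [ 0.5307 -0.3516  0.0045] 0.10538372529779692 -76.51635993730174 [ 0.53   -0.3493  0.0119]
pink [ 0.388  -0.3848  0.0045] 0.10160087334668931 -119.45741648791923 [ 0.3882 -0.3832  0.0099]
hook [ 0.441  -0.2463  0.02  ] 0.09362061821964167 78.05732828057067 0.028044350156100673 [ 0.4411 -0.2464  0.0197] rodend [ 0.4608 -0.1482  0.03  ]
```

```bash
cat >> h.py <<'E'
def go(p,yaw,o=None):
    """numbers of a move from where the tool stands to world p, tool down at yaw"""
    from cell import get_obs
    o=o or get_obs(); R0=R.from_euler('xyz',o["tool_rot"],degrees=True)
    t=R0.inv().apply(np.array(p)-o["tool_pos"])/.3
    r=(R0.inv()*R.from_euler('xyz',[180,0,yaw],degrees=True)).as_rotvec()/np.pi
    print("at",np.round(o["tool_pos"],4),np.round(o["tool_rot"],1),"q7",round(o["qpos"][6],1),"g",round(o["grip_width"],4),"t",round(o["time_s"],1)," MOVE",np.round(t,4),np.round(r,4),"rows",round(max(np.linalg.norm(t)*300/41.7,np.linalg.norm(r)*180/7.16),1))
OV=np.array([.6128,.1668]); OY=50.
def oven(x,y,z):
    a=np.radians(OY); return np.array([OV[0]+x*np.cos(a)-y*np.sin(a),OV[1]+x*np.sin(a)+y*np.cos(a),z])
E
python3 -c "
from h import *
go([.5303,.2005,.20],100); go([.5303,.2005,.20],50)"
```

```text
at [0.2654 0.5928 0.1984] [-179.9    0.   155.9] q7 -3.3 g 0.0868 t 0.1  MOVE [-1.3402 -0.8328 -0.0039] [-5.000e-04  3.000e-04  3.105e-01] rows 11.4
at [0.2654 0.5928 0.1984] [-179.9    0.   155.9] q7 -3.3 g 0.0868 t 0.1  MOVE [-1.3402 -0.8328 -0.0039] [-3.000e-04  5.000e-04  5.883e-01] rows 14.8
```

Request:
servo_tool(series=[[[-0.9,-0.56,0,0,0,0.4,0.6],[-0.9,-0.56,0,0,0,0.4,0.6],[-0.9,-0.56,0,0,0,0.4,0.6],[-0.9,-0.56,0,0,0,0.4,0.6],[-0.9,-0.56,0,0,0,0.4,0.6],[-0.9,-0.56,0,0,0,0.4,0.6],[-0.9,-0.56,0,0,0,0.4,0.6],[-0.9,-0.56,0,0,0,0.4,0.6],[-0.9,-0.56,0,0,0,0.4,0.6],[-0.9,-0.56,0,0,0,0.4,0.6],[-0.9,-0.56,0,0,0,0.4,0.6],[-0.9,-0.56,0,0,0,0.4,0.6]]])

```text
time_s: 1.1
tool_pos: [0.443, 0.3297, 0.199]
tool_rot: [-180.0, 0.0, 84.1]
force: [0.0, 0.4, -0.9]
grip_width: 0.0523
grasp_force: 0.0
```

```bash
python3 -c "
from h import *
go([.5303,.2005,.20],50)"
```

```text
at [0.443  0.3297 0.199 ] [-180.     0.    84.1] q7 -44.1 g 0.0523 t 1.1  MOVE [-0.3983  0.3337 -0.0032] [-1.000e-04  2.000e-04  1.894e-01] rows 4.8
```

Request:
servo_tool(series=[[[-0.398,0.334,0,0,0,0.1894,0.6],[-0.398,0.334,0,0,0,0.1894,0.6],[-0.398,0.334,0,0,0,0.1894,0.6],[-0.398,0.334,0,0,0,0.1894,0.6],[-0.398,0.334,0,0,0,0.1894,0.6],[-0.398,0.334,0,0,0,0.1894,0.6],[-0.398,0.334,0,0,0,0.1894,0.6]]])

```text
time_s: 1.68
tool_pos: [0.5297, 0.2014, 0.199]
tool_rot: [-179.9, 0.0, 50.2]
force: [-0.4, 0.2, -0.7]
grip_width: 0.0518
grasp_force: 0.0
```

```bash
cat >> h.py <<'E'
def wrist(tag,box=None,s=1.5):
    from cell import get_obs,eyes
    o=get_obs(); c=eyes.read_camera("wrist"); np.savez(tag+".npz",pos=o["tool_pos"],rot=o["tool_rot"],**c)
    f=c["frame"][:,:,::-1]
    if box: f=f[box[1]:box[3],box[0]:box[2]]
    cv2.imwrite(f"pics/{tag}.png",cv2.resize(f,None,fx=s,fy=s,interpolation=cv2.INTER_CUBIC)); return c
def ww(tag,u,v,z):
    c=cam(tag+".npz"); x,y=(u-c["cx"])/c["fx"],(v-c["cy"])/c["fy"]; r=np.hypot(x,y)
    d=np.array([x/r*np.sin(r),y/r*np.sin(r),np.cos(r)]); M=c["mount"]
    T=R.from_euler('xyz',c["rot"],degrees=True).as_matrix()
    d=T@M[:3,:3]@d; o=T@M[:3,3]+c["pos"]; return o+d*(z-o[2])/d[2]
E
python3 -c "
from h import *
go([.5303,.2005,.12],50); wrist('w1')"
```

```text
at [0.5297 0.2014 0.199 ] [-179.9    0.    50.2] q7 -60.6 g 0.0518 t 1.7  MOVE [-0.0009  0.0038  0.2635] [-0.0003  0.0001  0.0008] rows 1.9
```

View pics/w1.png

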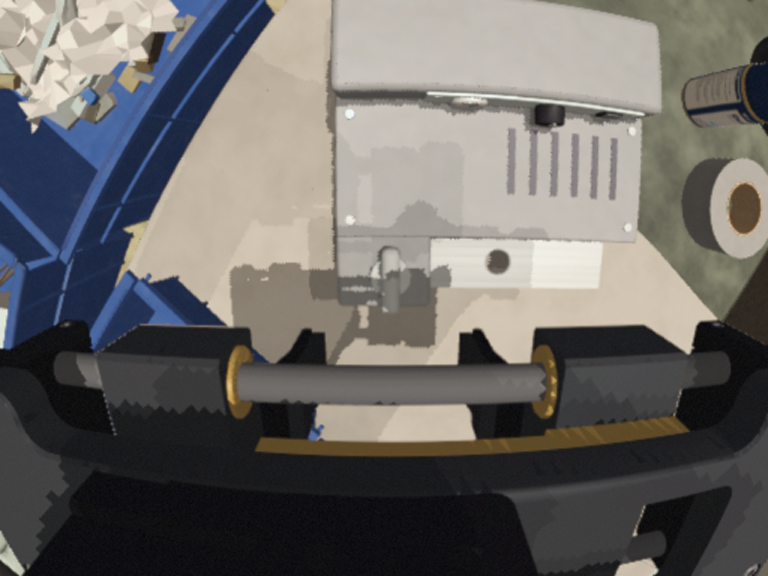

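Wrist view: the oven stands square to the tool, so yaw is about 50°. The stud bar runs from (390,250) to (391,312) and the hole is at (497,262).

```bash
python3 -c "
from h import *
k=lambda x,y,z: ww('w1',(x+.5)/1.5-.5,(y+.5)/1.5-.5,z)
print('bar',k(390,251,.1065),k(391,311,.1065),'hole',k(497,262,.042))
for p in [(336,236),(637,241)]: print(k(*p,.08))
print(oven(0,123,.08),oven(0,-103,.08),oven(-26,85,.1))
"
```

```text
bar [0.54237381 0.21950808 0.1065    ] [0.51748278 0.18869015 0.1065    ] hole [0.59522962 0.15034442 0.042     ]
[0.51758968 0.24819001 0.08      ]
[0.6914525  0.10354096 0.08      ]
[-9.36106665e+01  7.92296760e+01  8.00000000e-02] [ 79.51537764 -66.0403238    0.08      ] [-81.21345552  34.8865913    0.1       ]
```

```bash
cat >> h.py <<'E'
OV=np.array([.612,.169]); OY=50.2
E
python3 -c "
from h import *
print(oven(-.026,.085,.09),oven(-.024,0,.04))
go([.5302,.2037,.092],50.2)"
```

```text
[0.53005305 0.20343395 0.09      ] [0.59663737 0.1505612  0.04      ]
at [0.5293 0.2022 0.1991] [-179.9    0.    50.2] q7 -60.7 g 0.0523 t 1.7  MOVE [ 0.0058 -0.0007  0.357 ] [-0.0003  0.      0.0001] rows 2.6
```

Descend, close, then press and turn.

Request:
servo_tool(series=[[[0.006,-0.001,0.12,0,0,0,0.5],[0.006,-0.001,0.24,0,0,0,0.5],[0.006,-0.001,0.32,0,0,0,0.5],[0.006,-0.001,0.356,0,0,0,0.5],[0.006,-0.001,0.356,0,0,0,0.5],[0.006,-0.001,0.356,0,0,0,0.1],[0.006,-0.001,0.356,0,0,0,0],[0.006,-0.001,0.356,0,0,0,0],[0.006,-0.001,0.356,0,0,0,0],[0.006,-0.001,0.356,0,0,0,0],[0.006,-0.001,0.356,0,0,0,0],[0.006,-0.001,0.356,0,0,0,0]]], grip_force=25)

```text
time_s: 2.73
tool_pos: [0.5314, 0.2019, 0.0929]
tool_rot: [180.0, -0.0, 49.8]
force: [-0.0, 0.7, 0.3]
grip_width: 0.0055
grasp_force: 0.0
```

```bash
python3 -c "
from h import *
from cell import get_obs
o=get_obs();print(o['grip_width'],o['grasp_force'])
wrist('w2',None,1.2)"
```

```text
0.005474660567036737 0.0
```

View pics/w2.png

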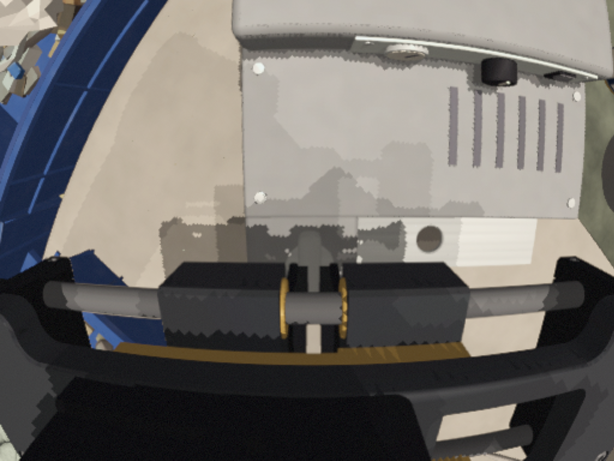

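The bar, at (310,245), lies centred between the fingers. I'll give them time to close.

Request:
servo_tool(series=[[[0,0,0,0,0,0,0],[0,0,0,0,0,0,0],[0,0,0,0,0,0,0]]])

```text
time_s: 3.03
tool_pos: [0.5312, 0.2018, 0.0925]
tool_rot: [-180.0, 0.0, 49.8]
force: [0.5, -0.6, -0.0]
grip_width: 0.0006
grasp_force: 0.0
```

Run:
```python
from h import *
from cell import eyes,get_obs
c=eyes.read_camera("top"); np.savez("top1.npz",**c)
a=cv2.resize(c["frame"][140:225,95:200,::-1],None,fx=4,fy=4,interpolation=cv2.INTER_CUBIC)
c2=eyes.read_camera("side"); np.savez("side1.npz",**c2)
b=cv2.resize(c2["frame"][90:180,190:315,::-1],None,fx=4,fy=4,interpolation=cv2.INTER_CUBIC)
h=np.zeros((360,420+500,3),np.uint8);h[:340,:420]=a;h[:,420:]=b
cv2.imwrite("pics/c.png",cv2.resize(h,(800,313)))
print(get_obs()["qpos"],get_obs()["tool_pos"],c["mount"] if "mount" in c else "")
```

```text
[-42.0529674   13.23448689  21.1466991  103.27795078  -5.25129566
  64.44720305 -59.3526212 ] [0.53120799 0.20180944 0.09251829]
```

View pics/c.png

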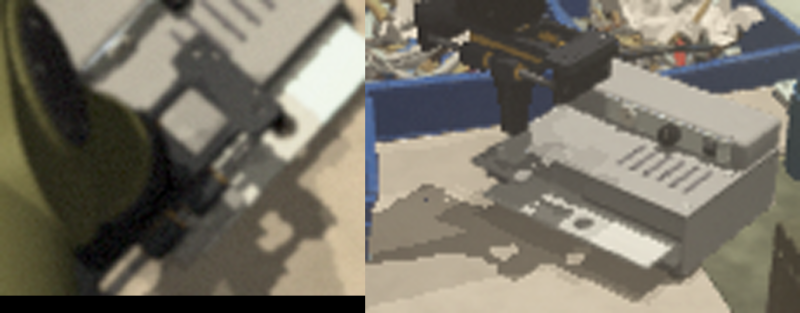

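Run:
```python
from h import *
np.set_printoptions(precision=4,suppress=True)
c=cam("side1.npz");Rm=R.from_euler('xyz',c["rotation"],degrees=True).as_matrix()
def pr(p):
    q=Rm.T@(np.array(p)-c["origin"]);u,v=c["fx"]*q[0]/q[2]+c["cx"],c["fy"]*q[1]/q[2]+c["cy"];return np.array([((u-190)*4+420)*.87,(v-90)*4*.87]),q[2]
for p in [(.5312,.2018,.0925),(.5300,.2037,.1065),(.53,.2037,.08),(.5966,.1506,.042)]: print(pr(p))
for x,y in [(515,125),(515,133),(510,160),(520,175),(500,150),(490,150)]:
    u,v=(x/.87-420)/4+190,y/.87/4+90; print(x,y,w(c,u,v))
```

```text
(array([513.4827, 147.3865]), np.float64(1.3308413895458684))
(array([511.9334, 133.8619]), np.float64(1.3235086153915312))
(array([512.5661, 157.4567]), np.float64(1.3401518255027884))
(array([581.5996, 218.9564]), np.float64(1.3237246890079886))
515 125 [0.5334 0.1926 0.1226]
515 133 [0.5333 0.1875 0.1168]
510 160 [0.5277 0.1905 0.0851]
520 175 [0.5374 0.1756 0.0772]
500 150 [0.5185 0.1852 0.0996]
490 150 [0.5074 0.2217 0.078 ]
```

Run:
```python
from h import *
c=wrist('w3',(180,150,340,300),5)
np.set_printoptions(precision=4,suppress=True); print(c["fx"],c["cx"],c["cy"],c["mount"]); print(c["depth"][195:260:5,258])
c=cam('w3.npz');M=c["mount"]
for p in [(0,0,0),(0,0,-.014),(.022,0,-.014),(-.022,0,-.014)]:
    q=M[:3,:3].T@(np.array(p)-M[:3,3]);t=np.arctan2(np.hypot(q[0],q[1]),q[2])/np.hypot(q[0],q[1]);print(c["cx"]+c["fx"]*t*q[0],c["cy"]+c["fy"]*t*q[1],q[2])
```

```text
297.3186396354542 260.90725708297606 193.1234760895203 [[ 0.0005 -0.9675 -0.2529  0.0693]
 [ 1.      0.0004  0.0004 -0.0008]
 [-0.0003 -0.2529  0.9675 -0.1853]
 [ 0.      0.      0.      1.    ]]
[0.1827 0.1792 0.179  0.1792 0.1802 0.1809 0.1643 0.1573 0.1517 0.1444
 0.0833 0.0831 0.082 ]
262.03637662516843 223.47857273083468 0.19681506576071678
262.1249049857477 231.36806042089236 0.18327030538603406
262.18674358317674 197.17335989970522 0.17770571095636575
262.0583004155006 262.66301395835717 0.1888348998157024
```

View pics/w3.png

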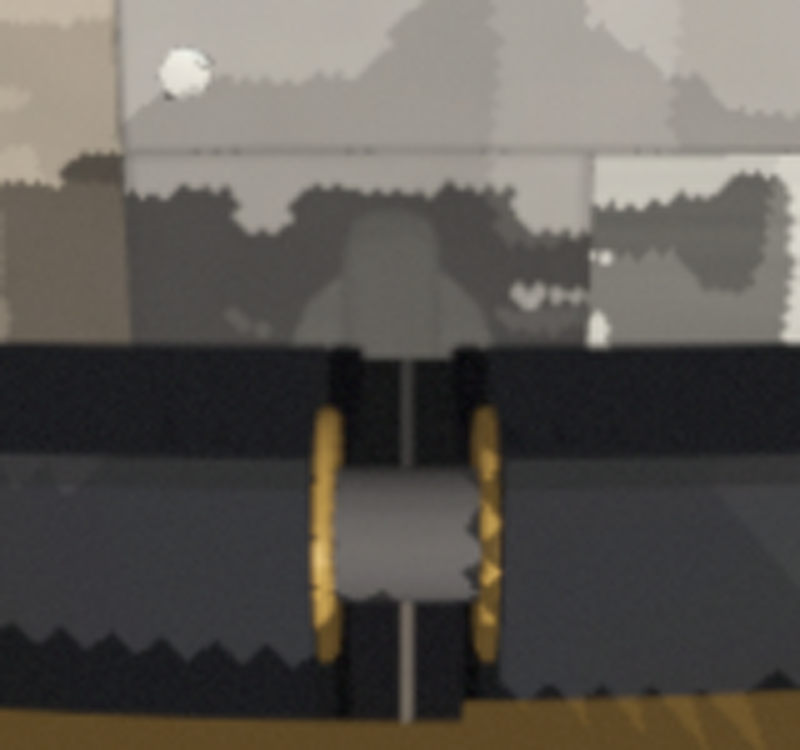

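The fingers shut above the bar: the bar passes beneath them, so the real fingertips sit higher than the reported TCP suggests. I'll probe down gently with closed fingers and watch the force.

Request:
servo_tool(series=[[[0,0,0.005,0,0,0,0],[0,0,0.01,0,0,0,0],[0,0,0.015,0,0,0,0],[0,0,0.015,0,0,0,0]]])

```text
time_s: 3.52
tool_pos: [0.5309, 0.2017, 0.0876]
tool_rot: [-180.0, 0.0, 49.8]
force: [0.4, -0.4, 0.3]
grip_width: 0.0002
grasp_force: 0.0
```

Request:
servo_tool(series=[[[0,0,0.005,0,0,0,0],[0,0,0.01,0,0,0,0],[0,0,0.015,0,0,0,0],[0,0,0.015,0,0,0,0]]])

```text
time_s: 3.85
tool_pos: [0.5313, 0.2019, 0.0835]
tool_rot: [180.0, -0.0, 49.8]
force: [-0.8, -0.1, 2.7]
grip_width: 0.0005
grasp_force: 1.0
```

Contact came at a reported z of 0.084, where the bar top is at 0.1065. The real fingertips are therefore about 22 mm behind the reported TCP. I'll back up, open, go down lower and close.

Request:
servo_tool(series=[[[0,0,-0.03,0,0,0,0.5],[0,0,-0.03,0,0,0,0.5],[0,0,-0.03,0,0,0,0.5],[0,0,-0.03,0,0,0,0.5],[0,0,-0.03,0,0,0,0.5],[0,0,-0.03,0,0,0,0.5],[0,0,-0.03,0,0,0,0.5],[0,0,-0.03,0,0,0,0.5]]])

```text
time_s: 4.52
tool_pos: [0.5311, 0.2018, 0.0924]
tool_rot: [-180.0, 0.0, 49.8]
force: [0.2, 0.7, 0.3]
grip_width: 0.0412
grasp_force: 0.0
```

Request:
servo_tool(series=[[[0,0,0.02,0,0,0,0.5],[0,0,0.04,0,0,0,0.5],[0,0,0.055,0,0,0,0.5],[0,0,0.07,0,0,0,0.5],[0,0,0.07,0,0,0,0.5]]])

```text
time_s: 4.93
tool_pos: [0.5303, 0.2014, 0.07]
tool_rot: [-180.0, 0.1, 49.8]
force: [0.1, -0.0, -0.6]
grip_width: 0.0436
grasp_force: 0.0
```

Request:
servo_tool(series=[[[0,0,0,0,0,0,0],[0,0,0,0,0,0,0],[0,0,0,0,0,0,0],[0,0,0,0,0,0,0],[0,0,0,0,0,0,0],[0,0,0,0,0,0,0],[0,0,0,0,0,0,0],[0,0,0,0,0,0,0]]], grip_force=30)

```text
time_s: 5.6
tool_pos: [0.5302, 0.203, 0.0716]
tool_rot: [-179.9, 0.0, 49.9]
force: [-3.9, 2.7, 2.4]
grip_width: 0.0116
grasp_force: 30.0
```

Request:
servo_tool(series=[[[0,-0.005,0.01,0,0,0,0],[0,-0.005,0.02,0,0,0,0],[0,-0.005,0.024,0,0,0,0],[0,-0.005,0.024,0,0,0,0]]])

```text
time_s: 5.93
tool_pos: [0.5303, 0.2031, 0.0653]
tool_rot: [-180.0, -0.0, 49.8]
force: [-4.2, 0.7, 8.7]
grip_width: 0.0117
grasp_force: 30.0
```

Fully down (6.3 mm, 8.7 N). Now I'll turn it anticlockwise.

Request:
servo_tool(series=[[[0,0,0,0,0,-0.03,0],[0,0,0,0,0,-0.065,0],[0,0,0,0,0,-0.1,0],[0,0,0,0,0,-0.135,0],[0,0,0,0,0,-0.17,0],[0,0,0,0,0,-0.205,0],[0,0,0,0,0,-0.24,0],[0,0,0,0,0,-0.275,0],[0,0,0,0,0,-0.31,0],[0,0,0,0,0,-0.345,0],[0,0,0,0,0,-0.38,0],[0,0,0,0,0,-0.4,0]]])

```text
time_s: 6.93
tool_pos: [0.5297, 0.2032, 0.0652]
tool_rot: [-180.0, -0.1, 122.1]
force: [-5.7, 0.7, 8.0]
grip_width: 0.0119
grasp_force: 30.0
```

```bash
python3 -c "
from h import *
go([.5302,.2033,.0653],140.2)"
```

```text
at [0.5297 0.2032 0.0652] [-1.800e+02 -1.000e-01  1.221e+02] q7 11.2 g 0.0119 t 6.9  MOVE [-0.0005  0.0016 -0.0002] [ 0.     -0.0003 -0.1006] rows 2.5
```

Request:
servo_tool(series=[[[0,0,0,0,0,-0.04,0],[0,0,0,0,0,-0.08,0],[0,0,0,0,0,-0.102,0],[0,0,0,0,0,-0.102,0],[0,0,0,0,0,-0.102,0],[0,0,-0.015,0,0,-0.102,0],[0,0,-0.024,0,0,-0.102,0],[0,0,-0.024,0,0,-0.102,0]]])

```text
time_s: 7.6
tool_pos: [0.5295, 0.203, 0.0714]
tool_rot: [-180.0, -0.1, 140.2]
force: [-3.9, 1.0, 2.2]
grip_width: 0.0116
grasp_force: 30.0
```

Request:
servo_tool(series=[[[0,0,0,0,0,0,0.3],[0,0,0,0,0,0,0.4],[0,0,0,0,0,0,0.4],[0,0,0,0,0,0,0.4],[0,0,0,0,0,0,0.5],[0,0,-0.1,0,0,0,0.5],[0,0,-0.2,0,0,0,0.5],[0,0,-0.3,0,0,0,0.7],[0,0,-0.4,0,0,0,0.7],[0,0,-0.4,0,0,0,0.7]]])

```text
time_s: 8.43
tool_pos: [0.5339, 0.2041, 0.1985]
tool_rot: [179.4, 0.3, 140.1]
force: [0.7, 0.7, 0.0]
grip_width: 0.0557
grasp_force: 0.0
```

Run:
```python
from h import *
# hook: grasp at handle centre; tip measured rodend ~ x=99.5
go([.441,-.2463,.12],78)
# re-measure via top
from cell import eyes
c=eyes.read_camera("top"); np.savez("top2.npz",**c); o=cam("top0.npz")
d=np.abs(c["frame"].astype(int)-o["frame"]).sum(2)[190:275,270:400]; print("changed px in punch/hook area",(d>60).sum())
wrist('w4')
```

```text
at [0.5339 0.2041 0.1985] [179.4   0.3 140.1] q7 27.8 g 0.0557 t 8.4  MOVE [-0.7231 -1.3536  0.2513] [ 0.0039 -0.0004  0.3452] rows 11.2
changed px in punch/hook area 15
```

View pics/w4.png

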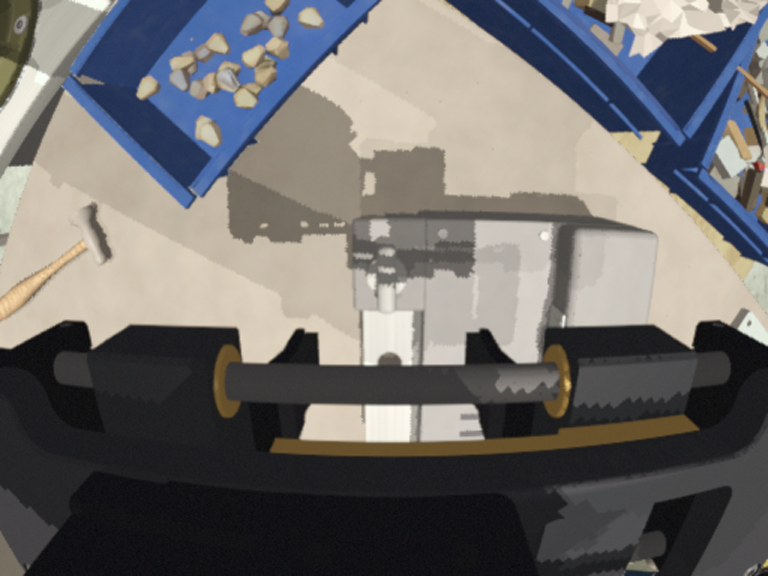

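The bar now lies across (along the oven's y) at (386,275), so the stud is open. Next is the hook, which hasn't moved.

Request:
servo_tool(series=[[[-0.53,-0.99,0,0,0,0.345,0.7],[-0.53,-0.99,0,0,0,0.345,0.7],[-0.53,-0.99,0,0,0,0.345,0.7],[-0.53,-0.99,0,0,0,0.345,0.7],[-0.53,-0.99,0,0,0,0.345,0.7],[-0.53,-0.99,0,0,0,0.345,0.7],[-0.53,-0.99,0,0,0,0.345,0.7],[-0.53,-0.99,0,0,0,0.345,0.7],[-0.53,-0.99,0,0,0,0.345,0.7],[-0.53,-0.99,0,0,0,0.345,0.7],[-0.53,-0.99,0,0,0,0.345,0.7],[-0.53,-0.99,0,0,0,0.345,0.7]]])

```text
time_s: 9.53
tool_pos: [0.4618, -0.1254, 0.1906]
tool_rot: [-179.9, -0.0, 78.3]
force: [-0.3, 0.1, 0.0]
grip_width: 0.0607
grasp_force: 0.0
```

```bash
python3 -c "
from h import *
go([.441,-.2463,.12],78)"
```

```text
at [ 0.4618 -0.1254  0.1906] [-179.9   -0.    78.3] q7 -0.9 g 0.0607 t 9.5  MOVE [-0.4087  0.0141  0.2353] [-0.0005 -0.0001  0.0018] rows 3.4
```

Request:
servo_tool(series=[[[-0.409,0.014,0.235,0,0,0.002,0.7],[-0.409,0.014,0.235,0,0,0.002,0.7],[-0.409,0.014,0.235,0,0,0.002,0.7],[-0.409,0.014,0.235,0,0,0.002,0.7],[-0.409,0.014,0.235,0,0,0.002,0.7],[-0.409,0.014,0.235,0,0,0.002,0.7]]])

```text
time_s: 10.03
tool_pos: [0.4406, -0.2468, 0.1202]
tool_rot: [-179.9, -0.0, 77.8]
force: [-0.6, 0.7, 0.2]
grip_width: 0.0609
grasp_force: 0.0
```

```bash
python3 -c "
from h import *
go([.441,-.2463,-.015],78);wrist('w5')"
```

```text
at [ 0.4406 -0.2468  0.1202] [-179.9   -0.    77.8] q7 16.5 g 0.0609 t 10.0  MOVE [0.0016 0.0018 0.4506] [-0.0006 -0.0001 -0.0011] rows 3.2
```

View pics/w5.png

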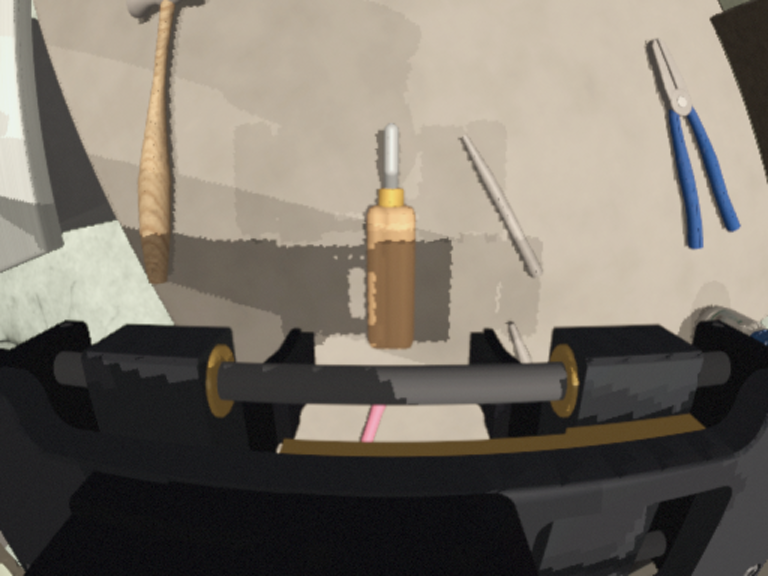

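Wrist view: the handle runs (391,205)–(390,347) with the rod tip at (391,125). Punch A is at (464,137)–(538,273).

```bash
python3 -c "
from h import *
np.set_printoptions(precision=4,suppress=True)
k=lambda x,y,z: ww('w5',(x+.5)/1.5-.5,(y+.5)/1.5-.5,z)
a,b,t=k(391,206,.02),k(390,347,.02),k(391,125,.03)
m=(a+b)/2;d=t-b;print(a,b,m,t,np.linalg.norm(a-b),np.degrees(np.arctan2(d[1],d[0])))
p,q=k(464,137,.0045),k(538,273,.0045);print((p+q)/2,np.linalg.norm(p-q))
go([m[0],m[1],-.015],77.5)"
```

```text
[ 0.4502 -0.1974  0.02  ] [ 0.4293 -0.291   0.02  ] [ 0.4398 -0.2442  0.02  ] [ 0.461  -0.1476  0.03  ] 0.09594058327383877 77.5342994486908
[ 0.5255 -0.2137  0.0045] 0.10900833460302785
at [ 0.4415 -0.246   0.1208] [-180.    -0.    77.9] q7 16.5 g 0.0606 t 10.1  MOVE [ 0.0043 -0.0067  0.4528] [-0.0002 -0.0002  0.0022] rows 3.3
```

Request:
servo_tool(series=[[[0.004,-0.007,0.12,0,0,0.002,0.7],[0.004,-0.007,0.24,0,0,0.002,0.7],[0.004,-0.007,0.34,0,0,0.002,0.7],[0.004,-0.007,0.4,0,0,0.002,0.7],[0.004,-0.007,0.43,0,0,0.002,0.7],[0.004,-0.007,0.445,0,0,0.002,0.7],[0.004,-0.007,0.453,0,0,0.002,0.7],[0.004,-0.007,0.458,0,0,0.002,0.7],[0.004,-0.007,0.458,0,0,0.002,0.7]]])

```text
time_s: 10.83
tool_pos: [0.4401, -0.2464, -0.0153]
tool_rot: [179.9, -0.0, 77.4]
force: [0.5, -0.8, -0.7]
grip_width: 0.0609
grasp_force: 0.0
```

Request:
servo_tool(series=[[[0,0,0,0,0,0,0.2],[0,0,0,0,0,0,0],[0,0,0,0,0,0,0],[0,0,0,0,0,0,0],[0,0,0,0,0,0,0],[0,0,0,0,0,0,0],[0,0,0,0,0,0,0],[0,0,0,0,0,0,0]]], grip_force=55)

```text
time_s: 11.5
tool_pos: [0.439, -0.2465, -0.0162]
tool_rot: [180.0, -0.0, 77.3]
force: [-0.0, -1.0, 2.1]
grip_width: 0.0316
grasp_force: 55.0
```

```bash
python3 -c "
from h import *
print(oven(-.119,0,.1))
go([*oven(-.119,0,0)[:2],.06],50.2)"
```

```text
[0.53582695 0.07757426 0.1       ]
at [ 0.439  -0.2465 -0.0162] [180.   -0.   77.3] q7 23.1 g 0.0316 t 11.5  MOVE [ 1.1246  0.0782 -0.2539] [ 1.000e-04 -0.000e+00  1.508e-01] rows 8.3
```

Request:
servo_tool(series=[[[0,0,-0.1,0,0,0,0],[0,0,-0.2,0,0,0,0],[0.08,0,-0.28,0,0,0.02,0],[0.18,0.01,-0.28,0,0,0.04,0],[0.28,0.02,-0.28,0,0,0.06,0],[0.38,0.03,-0.28,0,0,0.08,0],[0.48,0.04,-0.28,0,0,0.1,0],[0.58,0.05,-0.28,0,0,0.12,0],[0.68,0.06,-0.28,0,0,0.14,0],[0.76,0.07,-0.28,0,0,0.15,0],[0.82,0.08,-0.28,0,0,0.15,0],[0.82,0.08,-0.28,0,0,0.15,0]]])

```text
time_s: 12.5
tool_pos: [0.5168, -0.0064, 0.067]
tool_rot: [-179.9, -0.1, 50.7]
force: [-1.2, 0.7, -2.1]
grip_width: 0.0312
grasp_force: 55.0
```

```bash
python3 -c "
from h import *
go([*oven(-.135,0,0)[:2],.06],50.2)"
```

```text
at [ 0.5168 -0.0064  0.067 ] [-1.799e+02 -1.000e-01  5.070e+01] q7 -37.5 g 0.0312 t 12.5  MOVE [ 0.2036 -0.1286  0.0238] [-0.0004 -0.0003  0.0029] rows 1.7
```

Request:
servo_tool(series=[[[0.07,-0.04,0.01,0,0,0.003,0],[0.14,-0.09,0.02,0,0,0.003,0],[0.2,-0.128,0.024,0,0,0.003,0],[0.204,-0.128,0.024,0,0,0.003,0],[0.204,-0.128,0.024,0,0,0.003,0]]])

```text
time_s: 12.92
tool_pos: [0.525, 0.061, 0.0598]
tool_rot: [-180.0, 0.1, 50.0]
force: [-0.2, -0.4, -2.3]
grip_width: 0.0322
grasp_force: 5.5
```

Run:
```python
from h import *
wrist('w6',(150,60,350,210),4)
go([*oven(-.119,0,0)[:2],.05],50.2)
```

```text
at [0.5251 0.0594 0.0599] [-1.80e+02  1.00e-01  4.98e+01] q7 -45.4 g 0.0319 t 13.0  MOVE [ 0.0695 -0.0118  0.0329] [-0.0001  0.0005 -0.002 ] rows 0.6
```

View pics/w6.png

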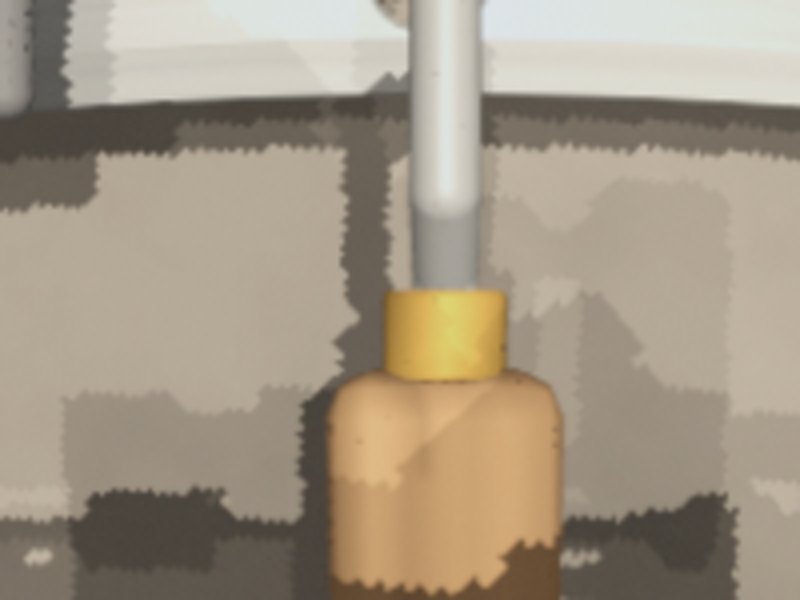

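The grip has just slackened (5.5 N), but the hook is still held. The hole is just visible at crop (398,0), left of the rod. I'll check the numbers.

Request:
servo_tool(series=[[[0,0,0,0,0,0,0],[0,0,0,0,0,0,0]]], grip_force=55)

```text
time_s: 13.13
tool_pos: [0.5254, 0.0583, 0.0604]
tool_rot: [180.0, 0.0, 49.7]
force: [0.6, -0.0, -2.1]
grip_width: 0.0311
grasp_force: 55.0
```

Run:
```python
from h import *
c=wrist('w7'); c=cam('w7.npz'); M=c["mount"]; T=R.from_euler('xyz',c["rot"],degrees=True).as_matrix()
vv,uu=np.mgrid[0:384,0:512]; x=(uu-c["cx"])/c["fx"]; y=(vv-c["cy"])/c["fy"]; r=np.hypot(x,y)+1e-9
D=c["depth"]; P=np.stack([x/r*np.tan(r)*D,y/r*np.tan(r)*D,D],-1)@M[:3,:3].T+M[:3,3]; W=P@T.T+c["pos"]
a=np.radians(OY); dx=W[...,0]-OV[0]; dy=W[...,1]-OV[1]; ox=dx*np.cos(a)+dy*np.sin(a); oy=-dx*np.sin(a)+dy*np.cos(a); oz=W[...,2]
ok=D>0
near=ok&(np.abs(ox+.024)<.02)&(np.abs(oy)<.03)
print("lip z",np.median(oz[near&(abs(oz-.042)<.01)]))
hol=near&(oz<.03); print("hole px",hol.sum(),ox[hol].min() if hol.any() else 0, ox[hol].max() if hol.any() else 0,oy[hol].min() if hol.any() else 0,oy[hol].max() if hol.any() else 0)
# hook in tool frame: rod
rod=ok&(np.abs(P[...,1])<.02)&(P[...,0]>.06)&(P[...,0]<.13)&(oz>.06)
print("rod tool x max",P[rod][:,0].max(),"y med",np.median(P[rod][:,1]),"y by x",[np.round(np.median(P[rod&(abs(P[...,0]-q)<.006)][:,1]),4) for q in (.07,.08,.09)],"z top",[np.round(np.median(oz[rod&(abs(P[...,0]-q)<.006)]),4) for q in (.07,.08,.09)])
for m,n in ((near,'near'),(rod,'rod')): print(n,uu[m].min(),uu[m].max(),vv[m].min(),vv[m].max())
hd=ok&(np.abs(P[...,1])<.03)&(P[...,0]>.015)&(P[...,0]<.045)&(oz>.05); print("handle top z",np.median(oz[hd]),"y",np.median(P[hd][:,1]),"x end",np.percentile(P[ok&(np.abs(abs(P[...,1])-.012)<.003)&(P[...,0]>.015)&(P[...,0]<.07)&(oz>.05)][:,0],98))
from cell import get_obs; print(get_obs()["grasp_force"],get_obs()["tool_pos"])
for v in range(20,75,4): print(v,''.join('#' if oz[v,u]>.06 else ('-' if oz[v,u]>.035 else ('o' if D[v,u]>0 else '?')) for u in range(220,300)))
```

```text
lip z 0.04193479115004868
hole px 795 -0.0439330885083961 -0.004751369961861221 -0.02985021909617939 0.02990777229032177
rod tool x max 0.101172359992309 y med -0.0007430080560615087 y by x [np.float64(-0.0007), np.float64(-0.0007), np.float64(-0.0007)] z top [np.float64(0.0785), np.float64(0.078), np.float64(0.0746)]
near 210 298 22 85
rod 254 268 64 133
handle top z 0.18286551177916174 y -0.0010585458095626068 x end 0.043789335827797864
54.99923229217529 [0.52550296 0.05853077 0.06044586]
20 --------------------------------------------------------------------------------
24 --------------------------------------------------------------------------------
28 --------------------------------------------------------------------------------
32 --------------------------------------------------------------------------------
36 --------------------------------------------------------------------------------
40 ----------------------------oooooooooooo----------------------------------------
44 ----------------------ooooooooooooooooooooooo-----------------------------------
48 --------------------oooooooooooooooooooooooooooo--------------------------------
52 -----#-------------ooooooooooooooooooooooooooooo--------------------------------
56 --------------------ooooooooooooooooooooooooooo---------------------------------
60 ---------------------#oooooooooooooooooooooo------------------------------------
64 --------#------------------o-ooooooooo-####-------------------------------------
68 -----------------------------------#############--------------------------------
72 ----------------------------------###############-------------------------------
```

```bash
cat >> h.py <<'E'
def cloud(tag):
    c=cam(tag+'.npz'); M=c["mount"]; T=R.from_euler('xyz',c["rot"],degrees=True).as_matrix()
    vv,uu=np.mgrid[0:384,0:512]; x=(uu-c["cx"])/c["fx"]; y=(vv-c["cy"])/c["fy"]; r=np.hypot(x,y)+1e-9
    D=c["depth"]; P=np.stack([x/r*np.tan(r)*D,y/r*np.tan(r)*D,D],-1)@M[:3,:3].T+M[:3,3]; return P,P@T.T+c["pos"],D>0
E
python3 - <<'E'
from h import *
np.set_printoptions(precision=4,suppress=True)
for t in ('w5','w6','w7'):
    P,W,ok=cloud(t); print(t)
    for v in range(70,250,12): print(v,P[v,261],W[v,261,2])
print([np.round(ww('w7',*p,.042),4) for p in ((253.5,51.5),)], oven(-.024,0,.042))
E
```

```text
w5
70 [ 0.1185 -0.0004  0.1207] -0.00046823231383311126
82 [ 0.1026 -0.0004  0.0927] 0.02749452772271027
94 [ 0.0911 -0.0004  0.0906] 0.02961939377041349
106 [ 0.0799 -0.0004  0.0906] 0.029579712726204743
118 [ 0.0687 -0.0004  0.0943] 0.025913033199062727
130 [ 0.0572 -0.0004  0.1008] 0.01942793655052652
142 [ 0.0456 -0.0004  0.1006] 0.01963346032565047
154 [ 0.0339 -0.0004  0.1006] 0.019561018528157656
166 [ 0.0222 -0.0004  0.1005] 0.019723376531244896
178 [ 0.0103 -0.0004  0.0999] 0.020247434748366558
190 [-0.0016 -0.0003  0.0993] 0.02088109624425928
202 [-0.0142 -0.0003  0.1001] 0.0200703290334584
214 [-0.0268 -0.0003  0.1   ] 0.020208120980810304
226 [-0.0395 -0.0003  0.0992] 0.02096942585565076
238 [-0.0626 -0.0003  0.1215] -0.0013711168540589402
w6
70 [ 0.0924 -0.0008 -0.0407] 0.1003474284434052
82 [ 0.0865 -0.0008 -0.0401] 0.09969113826544392
94 [ 0.0805 -0.0008 -0.0415] 0.10112600065267122
106 [ 0.0747 -0.0008 -0.0413] 0.10091602048006608
118 [ 0.0688 -0.0007 -0.037 ] 0.09665658633155967
130 [ 0.0626 -0.0007 -0.0303] 0.09000468136064406
142 [ 0.0564 -0.0007 -0.0317] 0.0913384
[... 513 characters left out ...]
[ 0.0823 -0.0007 -0.0178] 0.07815884445468663
106 [ 0.0755 -0.0007 -0.02  ] 0.08027315743092385
118 [ 0.0688 -0.0007 -0.0187] 0.07906682204283623
130 [ 0.0619 -0.0007 -0.0145] 0.07479598052064526
142 [ 0.0549 -0.0007 -0.0141] 0.07439350777799664
154 [ 0.0483 -0.0007 -0.0175] 0.0778176166729122
166 [ 0.042  -0.0007 -0.0211] 0.0813860121640409
178 [ 0.0357 -0.0007 -0.0237] 0.08399614210233738
190 [ 0.0296 -0.0007 -0.0266] 0.08695781828699281
202 [ 0.0232 -0.0007 -0.0283] 0.08868830461984695
214 [ 0.0168 -0.0007 -0.0299] 0.09029550246616731
226 [ 0.0107 -0.0007 -0.0326] 0.09295060739575609
238 [ 0.0039 -0.0007 -0.0335] 0.09385280291723096
[array([0.5954, 0.1497, 0.042 ])] [0.5966 0.1506 0.042 ]
```

The hook pitched about 20° nose-down during the slack. I can compensate: the prong tip is now at about tool (0.0855, 0, +0.018). I'll raise, move over the hole, then lower.

```bash
python3 -c "
from h import *
go([.5395,.0831,.078],49.9)"
```

```text
at [0.5255 0.0585 0.0604] [180.    0.   49.7] q7 -45.4 g 0.0315 t 13.2  MOVE [ 0.0926 -0.0174 -0.0585] [ 0.      0.0001 -0.0013] rows 0.8
```

Request:
servo_tool(series=[[[0,0,-0.03,0,0,0,0],[0,0,-0.059,0,0,-0.001,0],[0.03,-0.006,-0.059,0,0,-0.001,0],[0.06,-0.012,-0.059,0,0,-0.001,0],[0.092,-0.017,-0.059,0,0,-0.001,0],[0.092,-0.017,-0.059,0,0,-0.001,0],[0.092,-0.017,-0.059,0,0,-0.001,0]]])

```text
time_s: 13.77
tool_pos: [0.5395, 0.0855, 0.0777]
tool_rot: [-180.0, 0.0, 50.1]
force: [-0.1, 0.4, -1.8]
grip_width: 0.0317
grasp_force: 55.0
```

Run:
```python
from h import *
np.set_printoptions(precision=4,suppress=True)
wrist('w8'); P,W,ok=cloud('w8')
for v in range(50,250,10): print(v,P[v,261])
for v in range(20,80,3): print(v,''.join('#' if W[v,u,2]>.05 else ('-' if W[v,u,2]>.036 else 'o') for u in range(220,300)))
go([.5395,.0831,.046],49.9)
from cell import get_obs;print(get_obs()["grasp_force"])
```

```text
50 [ 0.1114 -0.0007 -0.0018]
60 [ 0.1165 -0.0007  0.0574]
70 [ 0.0969 -0.0007 -0.0127]
80 [ 0.0907 -0.0007 -0.015 ]
90 [ 0.0848 -0.0007 -0.0157]
100 [ 0.0788 -0.0007 -0.0193]
110 [ 0.0733 -0.0007 -0.0192]
120 [ 0.0677 -0.0007 -0.0172]
130 [ 0.0619 -0.0007 -0.0144]
140 [ 0.0561 -0.0007 -0.015 ]
150 [ 0.0504 -0.0007 -0.0155]
160 [ 0.0452 -0.0007 -0.0197]
170 [ 0.04   -0.0007 -0.0222]
180 [ 0.0344 -0.0007 -0.0228]
190 [ 0.0293 -0.0007 -0.0255]
200 [ 0.0242 -0.0007 -0.0277]
210 [ 0.0189 -0.0007 -0.0294]
220 [ 0.0138 -0.0007 -0.0313]
230 [ 0.0084 -0.0007 -0.0327]
240 [ 0.0027 -0.0007 -0.0336]
20 ################################################################################
23 ################################################################################
26 ################################################################################
29 ################################################################################
32 ################################################################################
35 ################################################################################
3
[... 633 characters left out ...]
#####################################
62 --------------------------------------------------------------------------------
65 -------------------------------------########-----------------------------------
68 -------#---------------------------#############--------------------------------
71 ----------------------------------###############-------------------------------
74 ----------------------------------###############-------------------------------
77 ----------------------------------###############-------------------------------
at [0.5393 0.0847 0.0776] [-180.     0.1   50. ] q7 -47.5 g 0.0314 t 13.8  MOVE [-0.0033  0.004   0.1054] [-0.0001  0.0004  0.0008] rows 0.8
54.99918580055237
```

Request:
servo_tool(series=[[[-0.003,0.004,0.02,0,0,0,0],[-0.003,0.004,0.045,0,0,0,0],[-0.003,0.004,0.065,0,0,0,0],[-0.003,0.004,0.08,0,0,0,0],[-0.003,0.004,0.08,0,0,0,0]]])

```text
time_s: 14.23
tool_pos: [0.5386, 0.0824, 0.0525]
tool_rot: [-179.9, 0.1, 50.0]
force: [-0.3, 0.1, -2.1]
grip_width: 0.0315
grasp_force: 55.0
```

Request:
servo_tool(series=[[[0,0,0.01,0,0,0,0],[0,0,0.02,0,0,0,0],[0,0,0.028,0,0,0,0],[0,0,0.028,0,0,0,0],[0,0,0.028,0,0,0,0]]])

```text
time_s: 14.65
tool_pos: [0.5399, 0.083, 0.0457]
tool_rot: [-180.0, -0.0, 50.0]
force: [-0.2, 0.7, -1.9]
grip_width: 0.0316
grasp_force: 55.0
```

Run:
```python
from h import *
np.set_printoptions(precision=4,suppress=True)
wrist('w9'); P,W,ok=cloud('w9')
for v in range(60,250,20): print(v,P[v,261],W[v,261,2])
from cell import get_obs;print(get_obs()["tool_pos"],get_obs()["force"])
```

```text
60 [ 0.1058 -0.0007  0.0024] 0.04335256951532438
80 [ 0.0907 -0.0007 -0.015 ] 0.060722658374256694
100 [ 0.0788 -0.0007 -0.0195] 0.06523085599663694
120 [ 0.0676 -0.0007 -0.0167] 0.062432098634339184
140 [ 0.0561 -0.0007 -0.0144] 0.06006873789768746
160 [ 0.0451 -0.0007 -0.0191] 0.06483688611691636
180 [ 0.0347 -0.0007 -0.0241] 0.06986109227008905
200 [ 0.0242 -0.0007 -0.0279] 0.07362871560181805
220 [ 0.0136 -0.0007 -0.0308] 0.0764982236180085
240 [ 0.003  -0.0007 -0.0342] 0.07994929650428442
[0.54   0.083  0.0459] [ 0.1038 -0.3404 -1.4589]
```

In the hole, with no contact force. Pull.

Request:
servo_tool(series=[[[-0.02,0,0.003,0,0,0,0],[-0.04,0,0.003,0,0,0,0],[-0.065,0,0.003,0,0,0,0],[-0.09,0,0.003,0,0,0,0],[-0.115,0,0.003,0,0,0,0],[-0.14,0,0.003,0,0,0,0],[-0.165,0,0.003,0,0,0,0],[-0.19,0,0.003,0,0,0,0],[-0.215,0,0.003,0,0,0,0],[-0.24,0,0.003,0,0,0,0],[-0.265,0,0.003,0,0,0,0],[-0.29,0,0.003,0,0,0,0]]])

```text
time_s: 15.7
tool_pos: [0.4835, 0.0157, 0.0449]
tool_rot: [-180.0, -0.0, 50.0]
force: [2.2, 3.0, -2.6]
grip_width: 0.0316
grasp_force: 55.0
```

```bash
cat >> h.py <<'E'
def traylip(tag):
    P,W,ok=cloud(tag); a=np.radians(OY); dx=W[...,0]-OV[0]; dy=W[...,1]-OV[1]
    ox=dx*np.cos(a)+dy*np.sin(a); oy=-dx*np.sin(a)+dy*np.cos(a); z=W[...,2]
    m=ok&(abs(z-.042)<.004)&(abs(oy)<.09)&(abs(oy)>.02); print("lip ox pct",np.round(np.percentile(ox[m],[1,5,50,95]),4),"z",np.round(np.median(z[m]),4),m.sum())
E
python3 - <<'E'
from h import *
np.set_printoptions(precision=4,suppress=True)
wrist('w10'); traylip('w9'); traylip('w10'); P,W,ok=cloud('w10')
for v in range(60,250,40): print(v,P[v,261],W[v,261,2])
go([.5,.05,.044],50)
E
```

```text
lip ox pct [-0.0454 -0.0435 -0.0227 -0.0015] z 0.0419 12519
lip ox pct [-0.1235 -0.1217 -0.101  -0.0796] z 0.0419 14278
60 [ 0.1142 -0.0007  0.0458] -0.0008648843510192308
100 [ 0.0788 -0.0007 -0.0196] 0.06449735915794527
140 [ 0.056  -0.0007 -0.0135] 0.05837723905538216
180 [ 0.0344 -0.0007 -0.0227] 0.06760110439580165
220 [ 0.0138 -0.0007 -0.0314] 0.07624004534670327
at [0.4821 0.014  0.0447] [-180.     0.1   49.9] q7 -42.2 g 0.0309 t 15.8  MOVE [ 0.1303 -0.0318  0.002 ] [-0.0002  0.0006 -0.0006] rows 1.0
```

Request:
servo_tool(series=[[[-0.02,0,0,0,0,0,0],[-0.045,0,0,0,0,0,0],[-0.07,0,0,0,0,0,0],[-0.095,0,0,0,0,0,0],[-0.12,0,0,0,0,0,0],[-0.145,0,0,0,0,0,0],[-0.17,0,0,0,0,0,0],[-0.195,0,0,0,0,0,0],[-0.22,0,0,0,0,0,0],[-0.245,0,0,0,0,0,0],[-0.265,0,0,0,0,0,0],[-0.275,0,0,0,0,0,0]]])

```text
time_s: 16.75
tool_pos: [0.4304, -0.0472, 0.0449]
tool_rot: [-180.0, -0.1, 49.9]
force: [3.9, 6.2, -5.9]
grip_width: 0.0316
grasp_force: 55.0
```

Run:
```python
from h import *
wrist('w11'); traylip('w11'); go([.5,.05,.044],50)
```

```text
lip ox pct [-0.2055 -0.2036 -0.183  -0.1616] z 0.0419 14235
at [ 0.4305 -0.047   0.0449] [-1.80e+02 -1.00e-01  4.99e+01] q7 -37.3 g 0.0313 t 16.8  MOVE [ 0.3967 -0.0308  0.0036] [-0.0002 -0.0004 -0.0004] rows 2.9
```

Request:
servo_tool(series=[[[0,0,0,0,0,0,0],[0,0,0,0,0,0,0],[0.008,0,0,0,0,0,0],[0.008,0,-0.04,0,0,0,0],[0.008,0,-0.08,0,0,0,0],[0.008,0,-0.14,0,0,0,0],[0.008,0,-0.2,0,0,0,0],[0.008,0,-0.24,0,0,0,0],[0.008,0,-0.24,0,0,0,0]]])

```text
time_s: 17.55
tool_pos: [0.4342, -0.0453, 0.1192]
tool_rot: [179.8, -0.1, 50.0]
force: [1.4, -0.8, -3.3]
grip_width: 0.0313
grasp_force: 55.0
```

Run:
```python
from h import *
wrist('w12'); traylip('w12'); go([.441,-.246,.117],77)
P,W,ok=cloud('w12')
for v in range(100,250,40): print(v,P[v,261],W[v,261,2])
from cell import eyes
c=eyes.read_camera("top"); np.savez("top3.npz",**c); o=cam("top0.npz")
d=np.abs(c["frame"].astype(int)-o["frame"]).sum(2)>60
ys,xs=np.nonzero(d[190:235,295:385]); print("punch zone changed",len(ys), (xs.min()+295,xs.max()+295,ys.min()+190,ys.max()+190) if len(ys) else '')
```

```text
lip ox pct [-0.2052 -0.2034 -0.1818 -0.16  ] z 0.0419 8082
at [ 0.4332 -0.0452  0.1177] [ 1.799e+02 -1.000e-01  5.000e+01] q7 -40.1 g 0.0315 t 17.6  MOVE [-0.4958  0.4501  0.0025] [ 0.0005 -0.0002 -0.1501] rows 4.8
100 [ 0.07884325 -0.00074049 -0.01939472] 0.13875771787404212
140 [ 0.05613993 -0.00072654 -0.01492343] 0.1342337851716338
180 [ 0.0343653  -0.00072027 -0.02270281] 0.1419625650588253
220 [ 0.01358118 -0.00071411 -0.03083023] 0.1500416932173205
punch zone changed 168 (np.int64(295), np.int64(333), np.int64(228), np.int64(234))
```

Request:
servo_tool(series=[[[-0.1,0.09,0,0,0,-0.03,0],[-0.2,0.18,0,0,0,-0.06,0],[-0.3,0.27,0,0,0,-0.09,0],[-0.4,0.36,0,0,0,-0.12,0],[-0.47,0.43,0,0,0,-0.145,0],[-0.496,0.45,0,0,0,-0.15,0],[-0.496,0.45,0,0,0,-0.15,0],[-0.496,0.45,0,0,0,-0.15,0]]])

```text
time_s: 18.32
tool_pos: [0.4388, -0.2463, 0.1154]
tool_rot: [-179.8, 0.0, 76.8]
force: [-0.4, 0.7, -1.5]
grip_width: 0.0313
grasp_force: 55.0
```

Request:
servo_tool(series=[[[0,0,0.06,0,0.03,0,0],[0,0,0.12,0,0.06,0,0],[0,0,0.18,0,0.09,0,0],[0,0,0.24,0,0.112,0,0],[0,0,0.24,0,0.112,0,0],[0,0,0.24,0,0.112,0,0]]])

```text
time_s: 18.82
tool_pos: [0.4384, -0.2449, 0.0428]
tool_rot: [-179.6, -20.2, 76.8]
force: [-0.1, -0.2, -1.1]
grip_width: 0.0312
grasp_force: 55.0
```

Run:
```python
from h import *
from cell import get_obs
wrist('w13');P,W,ok=cloud('w13')
for v in range(60,250,20): print(v,P[v,261],W[v,261,2])
o=get_obs(); print(o["tool_pos"],o["tool_rot"],o["force"],R.from_euler('xyz',o["tool_rot"],degrees=True).as_matrix().T@[0,0,-1])
```

```text
60 [ 0.12309021 -0.00045872  0.09058117] 0.00015506872369593777
80 [ 0.09087126 -0.00045702 -0.01474197] 0.08792039570368353
100 [ 0.07912478 -0.00045251 -0.01812075] 0.08704391091598575
120 [ 0.06787559 -0.00044752 -0.01674008] 0.08187101172350902
140 [ 0.05631594 -0.00044209 -0.01394389] 0.07526233327160706
160 [ 0.04530597 -0.00043753 -0.01836533] 0.07561843245206626
180 [ 0.03484877 -0.00043315 -0.02357309] 0.07690317354178866
200 [ 0.02434301 -0.00042843 -0.02719778] 0.0766851187249168
220 [ 0.01362577 -0.00042336 -0.03000151] 0.0756235257871529
240 [ 0.00394011 -0.00041893 -0.03549077] 0.07743840535474383
[ 0.44003888 -0.24439265  0.04434385] [-179.86180992  -20.16003013   76.97880795] [-0.54306731  0.46106005 -1.92445238] [-0.34464342  0.0022641   0.93873095]
```

Request:
servo_tool(series=[[[-0.02,0,0.055,0,0,0,0],[-0.04,0,0.11,0,0,0,0],[-0.055,0,0.15,0,0,0,0],[-0.062,0,0.169,0,0,0,0],[-0.062,0,0.169,0,0,0,0],[-0.062,0,0.169,0,0,0,0.5],[-0.062,0,0.169,0,0,0,0.7],[-0.062,0,0.169,0,0,0,0.7],[-0.062,0,0.169,0,0,0,0.7],[-0.062,0,0.169,0,0,0,0.7]]])

```text
time_s: 19.7
tool_pos: [0.4406, -0.2461, -0.0085]
tool_rot: [179.9, -20.2, 77.0]
force: [0.7, 0.5, -0.3]
grip_width: 0.0561
grasp_force: 0.0
```

Request:
servo_tool(series=[[[0.04,0,-0.1,0,0,0,0.7],[0.08,0,-0.2,0,0,0,0.7],[0.12,0,-0.3,0,0,0,0.7],[0.16,0,-0.45,0,-0.06,0,0.6],[0.16,0,-0.45,0,-0.112,0,0.6],[0.16,0,-0.45,0,-0.112,0,0.6]]])

```text
time_s: 20.2
tool_pos: [0.4427, -0.2499, 0.1385]
tool_rot: [179.4, 0.3, 76.8]
force: [-0.4, 1.6, -1.1]
grip_width: 0.0536
grasp_force: 0.0
```

Run:
```python
from h import *
go([.5255,-.2145,.12],108.5)
```

```text
at [ 0.4427 -0.2499  0.1385] [179.4   0.3  76.8] q7 15.3 g 0.0536 t 20.2  MOVE [0.1783 0.2412 0.0635] [ 0.0029  0.0023 -0.1762] rows 4.4
```

Request:
servo_tool(series=[[[0.178,0.241,0.06,0,0,-0.176,0.6],[0.178,0.241,0.06,0,0,-0.176,0.6],[0.178,0.241,0.06,0,0,-0.176,0.6],[0.178,0.241,0.06,0,0,-0.176,0.6],[0.178,0.241,0.06,0,0,-0.176,0.6],[0.178,0.241,0.06,0,0,-0.176,0.6],[0.178,0.241,0.06,0,0,-0.176,0.6],[0.178,0.241,0.06,0,0,-0.176,0.6]]])

```text
time_s: 20.87
tool_pos: [0.5221, -0.2118, 0.1163]
tool_rot: [180.0, -0.0, 108.5]
force: [-0.9, 0.3, 1.2]
grip_width: 0.0519
grasp_force: 0.0
```

```bash
cat >> h.py <<'E'
def rod(tag,p,rad=.075,zr=(.004,.014)):
    P,W,ok=cloud(tag); q=W[...,:2]-np.array(p)[:2]; z=W[...,2]
    m=(ok&(z>zr[0])&(z<zr[1])&(np.hypot(q[...,0],q[...,1])<rad)).astype(np.uint8)
    n,l,s,_=cv2.connectedComponentsWithStats(m)
    for i in range(1,n):
        if s[i,4]<60: continue
        X=W[l==i][:,:2].astype(np.float32); (cx,cy),(a,b),_=cv2.minAreaRect(X); c=X.mean(0); e=np.linalg.svd(X-c,full_matrices=False)[2][0]; t=(X-c)@e
        mid=c+e*(t.min()+t.max())/2
        print("comp",s[i,4],"mid",np.round(mid,4),"len",round(float(np.ptp(t)),4),"wid",round(min(a,b),4),"yaw",round(np.degrees(np.arctan2(e[1],e[0]))%180,1),"z",round(float(np.percentile(W[l==i][:,2],90)),4))
E
python3 - <<'E'
from h import *
wrist('w14'); rod('w14',(.5255,-.2145)); go([.5255,-.2145,-.0185],108.5)
E
```

```text
comp 807 mid [ 0.5244 -0.2133] len 0.1102 wid 0.0097 yaw 108.3 z 0.0099
at [ 0.5222 -0.2117  0.1163] [180.   -0.  108.6] q7 45.4 g 0.0522 t 20.9  MOVE [-0.0124  0.0074  0.4494] [ 0.0001 -0.      0.0003] rows 3.2
```

Request:
servo_tool(series=[[[-0.007,0.005,0.13,0,0,0,0.4],[-0.007,0.005,0.26,0,0,0,0.4],[-0.007,0.005,0.36,0,0,0,0.4],[-0.007,0.005,0.42,0,0,0,0.4],[-0.007,0.005,0.44,0,0,0,0.4],[-0.007,0.005,0.447,0,0,0,0.4],[-0.007,0.005,0.453,0,0,0,0.4],[-0.007,0.005,0.453,0,0,0,0.4]]])

```text
time_s: 21.58
tool_pos: [0.5255, -0.2135, -0.0185]
tool_rot: [179.9, 0.1, 108.6]
force: [-0.6, -0.1, 0.7]
grip_width: 0.0348
grasp_force: 0.0
```

Request:
servo_tool(series=[[[0,0,0,0,0,0,0],[0,0,0,0,0,0,0],[0,0,0,0,0,0,0],[0,0,0,0,0,0,0],[0,0,0,0,0,0,0],[0,0,0,0,0,0,0],[0,0,0,0,0,0,0],[0,0,0,0,0,0,0]]], grip_force=40)

```text
time_s: 22.25
tool_pos: [0.5246, -0.213, -0.0195]
tool_rot: [180.0, -0.0, 108.7]
force: [-0.6, 0.9, 3.9]
grip_width: 0.0075
grasp_force: 40.0
```

Request:
servo_tool(series=[[[0,0,-0.12,0,0,0,0],[0,0,-0.24,0,0,0,0],[0,0,-0.36,0,0,0,0],[0,0,-0.4,0,0,0,0]]])

```text
time_s: 22.58
tool_pos: [0.527, -0.2145, 0.1052]
tool_rot: [179.6, 0.2, 108.6]
force: [0.8, -0.7, 0.2]
grip_width: 0.0068
grasp_force: 40.0
```

Run:
```python
from h import *
print(oven(-.09,.017,0),oven(-.09,-.051,0)); go([*oven(-.09,.017,0)[:2],.1],50.2)
from cell import get_obs; print(get_obs()["force"],get_obs()["grasp_force"])
```

```text
[0.54132931 0.11073635 0.        ] [0.59357259 0.06720889 0.        ]
at [ 0.527  -0.2145  0.1052] [179.6   0.2 108.6] q7 46.3 g 0.0068 t 22.6  MOVE [1.0122 0.3913 0.0158] [2.400e-03 1.000e-04 3.246e-01] rows 8.2
[ 0.77843549 -0.6707131   0.22476922] 39.998794198036194
```

Request:
servo_tool(series=[[[0.12,0.05,0.01,0,0,0.03,0],[0.24,0.09,0.015,0.002,0,0.07,0],[0.36,0.14,0.015,0.002,0,0.11,0],[0.48,0.18,0.015,0.002,0,0.15,0],[0.6,0.23,0.015,0.002,0,0.19,0],[0.71,0.27,0.015,0.002,0,0.23,0],[0.82,0.32,0.015,0.002,0,0.26,0],[0.92,0.36,0.015,0.002,0,0.295,0],[0.98,0.385,0.015,0.002,0,0.32,0],[0.998,0.391,0.015,0.002,0,0.325,0],[0.998,0.391,0.015,0.002,0,0.325,0],[0.998,0.391,0.015,0.002,0,0.325,0]]])

```text
time_s: 23.58
tool_pos: [0.5394, 0.1067, 0.0953]
tool_rot: [-179.7, 0.3, 50.2]
force: [1.0, -0.3, -1.7]
grip_width: 0.0076
grasp_force: 40.0
```

```bash
cat >> h.py <<'E'
def ovc(tag):
    P,W,ok=cloud(tag); a=np.radians(OY); dx=W[...,0]-OV[0]; dy=W[...,1]-OV[1]
    return dx*np.cos(a)+dy*np.sin(a),-dx*np.sin(a)+dy*np.cos(a),W[...,2],ok,P
E
python3 - <<'E'
from h import *
np.set_printoptions(precision=4,suppress=True,linewidth=200)
wrist('w15'); go([*oven(-.09,.017,0)[:2],.1],50.2); traylip('w15')
ox,oy,z,ok,P=ovc('w15')
for x0 in (-.06,-.075):   # far cross-bar / open middle
    print(x0,[(int(b*1000),round(float(np.median(z[ok&(abs(ox-x0)<.003)&(abs(oy-b)<.0025)]))*1000) if (ok&(abs(ox-x0)<.003)&(abs(oy-b)<.0025)).any() else None) for b in np.arange(-.07,.075,.005)])
print("along x at oy -.034",[(int(b*1000),round(float(np.median(z[ok&(abs(oy+.034)<.002)&(abs(ox-b)<.0015)]))*1000) if (ok&(abs(oy+.034)<.002)&(abs(ox-b)<.0015)).any() else None) for b in np.arange(-.12,-.0,.004)])
# held punch in tool frame
m=ok&(abs(P[...,1])<.012)&(abs(P[...,2]+.02)<.014)&(P[...,0]>.012); X=P[m]; print(m.sum(), X[:,0].max() if m.any() else '', [np.round(np.median(X[abs(X[:,0]-q)<.003],0),4) for q in (.02,.03,.04,.05)])
E
```

```text
at [0.5396 0.1058 0.0954] [-179.7    0.2   50.1] q7 -47.1 g 0.0073 t 23.6  MOVE [ 0.0162 -0.0062 -0.0152] [-0.0015  0.0013 -0.0005] rows 0.2
lip ox pct [-0.0646 -0.0636 -0.0233 -0.0211] z 0.0406 772
-0.06 [(-70, 32), (-65, 203), (-60, 203), (-54, 204), (-49, 223), (-44, 203), (-39, 204), (-34, 204), (-29, 204), (-24, 204), (-19, 212), (-14, 212), (-9, 212), (-4, 212), (0, 212), (5, 212), (10, 205), (15, 204), (20, 204), (25, 209), (30, 212), (35, 212), (40, 212), (45, 212), (50, 212), (55, 204), (60, 204), (65, 204), (70, 204), (75, 204)]
-0.075 [(-70, 19), (-65, 200), (-60, 200), (-54, 230), (-49, 231), (-44, 230), (-39, 230), (-34, 230), (-29, 231), (-24, 231), (-19, 231), (-14, 231), (-9, 231), (-4, 231), (0, 19), (5, 19), (10, 20), (15, 123), (20, 123), (25, 197), (30, 19), (35, 19), (40, 19), (45, 19), (50, 19), (55, 19), (60, 19), (65, 19), (70, 20), (75, 231)]
along x at oy -.034 [(-120, 204), (-115, 20), (-111, 18), (-107, 19), (-103, 19), (-99, 19), (-95, 19), (-91, 19), (-87, 19), (-83, 19), (-79, 19), (-75, 19), (-71, 231), (-67, 227), (-63, 206), (-59, 203), (-55, 22), (-51, 19), (-47, 19), (-43, 19), (-39, 18), (-35, 19), (-31, 19), (-27, 19), (-23, 40), (-19, 0), (-15, 0), (-11, 0), (-7, 0), (-3, 0)]
975 0.0540467078781005 [array([ 0.02  , -0.0013, -0.0281]), array([ 0.0299, -0.001 , -0.0277]), array([ 0.0398, -0.001 , -0.0268]), array([ 0.0498, -0.0013, -0.0265])]
```

Run:
```python
from h import *
ox,oy,z,ok,P=ovc('w15'); ok=ok&(z<.055)
f=lambda m: round(float(np.median(z[m]))*1000) if m.sum()>1 else None
print("bar profile",[(int(round(b*1000)),f(ok&(abs(ox+.0605)<.004)&(abs(oy-b)<.0015)&(z>.028))) for b in np.arange(-.07,.072,.003)])
m=ok&(z>.036)&(abs(abs(oy)-.034)<.004)|ok&(z>.036)&(abs(oy)<.004); x=ox[m]; print("bar x",[(int(b*1000),int(((x>b)&(x<b+.004)).sum())) for b in np.arange(-.13,-.015,.004)])
```

```text
bar profile [(-70, 32), (-67, 32), (-64, 32), (-61, 35), (-58, 37), (-55, 41), (-52, 40), (-49, 37), (-46, 34), (-43, 32), (-40, 32), (-37, 32), (-34, 32), (-31, 32), (-28, 35), (-25, 37), (-22, 40), (-19, 40), (-16, 38), (-13, 35), (-10, 32), (-7, 32), (-4, 32), (-1, 32), (2, 32), (5, 33), (8, 35), (11, 39), (14, 41), (17, None), (20, None), (23, 33), (26, 32), (29, 32), (32, 32), (35, 32), (38, 32), (41, 35), (44, 38), (47, 41), (50, 40), (53, 37), (56, 34), (59, 32), (62, None), (65, None), (68, None), (71, None)]
bar x [(-130, 0), (-126, 0), (-122, 0), (-118, 0), (-113, 0), (-109, 0), (-105, 0), (-101, 0), (-97, 0), (-93, 0), (-89, 0), (-85, 0), (-81, 0), (-77, 0), (-73, 0), (-69, 0), (-65, 0), (-61, 0), (-57, 0), (-53, 0), (-49, 0), (-45, 0), (-41, 0), (-37, 0), (-33, 0), (-29, 0), (-25, 64), (-21, 49), (-17, 0)]
```

Run:
```python
from h import *
for t in ('w15','w12','w11'):
    ox,oy,z,ok,P=ovc(t); ok=ok&(z<.055)
    f=lambda m: (round(float(np.percentile(z[m],90))*1000)) if m.sum()>1 else '.'
    for x0 in (-.0605,-.12): print(t,x0,[(int(round(b*1000)),f(ok&(abs(ox-x0)<.004)&(abs(oy-b)<.002))) for b in np.arange(-.11,.112,.005)])
```

```text
w15 -0.0605 [(-110, 1), (-105, 1), (-100, '.'), (-95, 36), (-90, 41), (-85, 40), (-80, 36), (-75, 32), (-70, 33), (-65, 33), (-60, 37), (-55, 42), (-50, 40), (-45, 35), (-40, 33), (-35, 33), (-30, 33), (-25, 38), (-20, 42), (-15, 39), (-10, 33), (-5, 33), (0, 33), (5, 34), (10, 40), (15, 27), (20, 34), (25, 33), (30, 33), (35, 33), (40, 36), (45, 41), (50, 41), (55, 36), (60, 20), (65, 20), (70, 20), (75, 20), (80, 20), (85, 20), (90, 20), (95, 20), (100, 20), (105, 20), (110, 26)]
w15 -0.12 [(-110, 1), (-105, 1), (-100, 1), (-95, 36), (-90, 37), (-85, 19), (-80, 20), (-75, 20), (-70, 20), (-65, 20), (-60, 20), (-55, 19), (-50, 20), (-45, 19), (-40, 20), (-35, 20), (-30, 20), (-25, 20), (-20, 20), (-15, 20), (-10, 21), (-5, 32), (0, 23), (5, 28), (10, 28), (15, '.'), (20, '.'), (25, 29), (30, 28), (35, 27), (40, 34), (45, 21), (50, 21), (55, 20), (60, 20), (65, 19), (70, 19), (75, 20), (80, 19), (85, 20), (90, 19), (95, 20), (100, 20), (105, 20), (110, 22)]
w12 -0.0605 [(-110, '.'), (-105, '.'), (-100, '.'), (-95, '.'), (-90, '.'), (-85, '.'), (-80, '.'), (-75, '.'), (-70, '.'), (-65
[... 1234 characters left out ...]
, '.'), (35, '.'), (40, '.'), (45, '.'), (50, '.'), (55, '.'), (60, '.'), (65, '.'), (70, '.'), (75, '.'), (80, '.'), (85, '.'), (90, '.'), (95, '.'), (100, '.'), (105, '.'), (110, '.')]
w11 -0.12 [(-110, 1), (-105, 1), (-100, '.'), (-95, 36), (-90, '.'), (-85, '.'), (-80, '.'), (-75, '.'), (-70, '.'), (-65, '.'), (-60, '.'), (-55, '.'), (-50, '.'), (-45, '.'), (-40, '.'), (-35, '.'), (-30, '.'), (-25, '.'), (-20, '.'), (-15, '.'), (-10, '.'), (-5, '.'), (0, '.'), (5, '.'), (10, '.'), (15, '.'), (20, '.'), (25, '.'), (30, '.'), (35, '.'), (40, '.'), (45, '.'), (50, '.'), (55, 20), (60, 19), (65, 20), (70, 20), (75, 20), (80, 20), (85, 20), (90, 20), (95, 20), (100, 20), (105, 20), (110, 26)]
```

The rack is off-centre in the tray: it spans oven y −88 to +48, so the grooves are at −71, −37, −3 and +31. I'll use +31 for this punch.

Run:
```python
from h import *
print(oven(-.09,.031,0),oven(-.09,-.037,0)); go([*oven(-.09,.031,0)[:2],.015],50.2)
```

```text
[0.53057334 0.11969788 0.        ] [0.58281662 0.07617042 0.        ]
at [0.5396 0.1058 0.0954] [-179.7    0.2   50.1] q7 -47.1 g 0.0073 t 23.6  MOVE [ 0.0173 -0.0515  0.2683] [-0.0015  0.0013 -0.0005] rows 2.0
```

Request:
servo_tool(series=[[[0.01,-0.025,0,-0.0015,0.001,0,0],[0.017,-0.05,0,-0.0015,0.001,0,0],[0.017,-0.052,0.03,-0.0015,0.001,0,0],[0.017,-0.052,0.1,-0.0015,0.001,0,0],[0.017,-0.052,0.17,-0.0015,0.001,0,0],[0.017,-0.052,0.22,-0.0015,0.001,0,0],[0.017,-0.052,0.25,-0.0015,0.001,0,0],[0.017,-0.052,0.265,-0.0015,0.001,0,0],[0.017,-0.052,0.267,-0.0015,0.001,0,0],[0.017,-0.052,0.267,-0.0015,0.001,0,0]]])

```text
time_s: 24.47
tool_pos: [0.5309, 0.1221, 0.016]
tool_rot: [-180.0, -0.0, 50.1]
force: [-0.5, -0.7, 0.2]
grip_width: 0.0072
grasp_force: 40.0
```

Run:
```python
from h import *
from cell import get_obs; print(get_obs()["force"],get_obs()["grasp_force"]); go([*oven(-.09,.031,0)[:2],.015],50.2)
```

```text
[-0.50080522 -0.74438655  0.16895387] 39.99903202056885
at [0.5309 0.1221 0.016 ] [-180.    -0.    50.1] q7 -46.3 g 0.0072 t 24.5  MOVE [-0.0069  0.0043  0.0034] [-0.     -0.0002 -0.0003] rows 0.1
```

Request:
servo_tool(series=[[[-0.007,0.004,0.004,0,0,0,0],[-0.007,0.004,0.008,0,0,0,0],[-0.007,0.004,0.009,0,0,0,0],[-0.007,0.004,0.009,0,0,0,0.22],[-0.007,0.004,0.009,0,0,0,0.22],[-0.007,0.004,0.009,0,0,0,0.22],[-0.007,0.004,0.009,0,0,0,0.22],[-0.007,0.004,0.009,0,0,0,0.22]]])

```text
time_s: 25.13
tool_pos: [0.5302, 0.1199, 0.0131]
tool_rot: [-180.0, -0.0, 50.2]
force: [-0.3, -0.0, 0.1]
grip_width: 0.0188
grasp_force: 0.0
```

Request:
servo_tool(series=[[[0,0,-0.06,0,0,0,0.22],[0,0,-0.15,0,0,0,0.22],[0,0,-0.27,0,0,0,0.4],[0,0,-0.38,0,0,0,0.5],[0,0,-0.4,0,0,0,0.5],[0,0,-0.4,0,0,0,0.5]]])

```text
time_s: 25.63
tool_pos: [0.5323, 0.1204, 0.136]
tool_rot: [179.9, -0.3, 50.2]
force: [0.3, -0.8, 0.4]
grip_width: 0.0379
grasp_force: 0.0
```

Run:
```python
from h import *
wrist('w16'); p=oven(-.09,.031,0)
P,W,ok=cloud('w16'); rod('w16',p,.07,(.034,.0475))
for q in (-.05,-.04,-.03,0,.02,.045):
    m=ok&(np.hypot(*(W[...,:2]-oven(-.09+q,.031,0)[:2]).transpose(2,0,1))<.004); print(q,np.round(np.median(W[m][:,2]),4) if m.any() else None)
print(p)
from cell import eyes
c=eyes.read_camera("top"); np.savez("top4.npz",**c); o=cam("top0.npz")
d=np.abs(c["frame"].astype(int)-o["frame"]).sum(2)>60
ys,xs=np.nonzero(d[195:225,336:385]); print("punch B zone changed",len(ys))
go([.5307,-.350,.12],103.5)
```

```text
comp 107 mid [0.5739 0.1718] len 0.0404 wid 0.0019 yaw 140.1 z 0.0417
comp 895 mid [0.5289 0.12  ] len 0.1088 wid 0.0093 yaw 50.2 z 0.0419
comp 140 mid [0.5363 0.1533] len 0.0157 wid 0.0083 yaw 139.8 z 0.0407
comp 153 mid [0.5625 0.1313] len 0.0176 wid 0.0081 yaw 139.8 z 0.0413
comp 132 mid [0.5887 0.1095] len 0.0153 wid 0.0086 yaw 142.4 z 0.0413
comp 96 mid [0.5516 0.0647] len 0.0167 wid 0.0085 yaw 123.9 z 0.0409
comp 115 mid [0.4983 0.1074] len 0.0165 wid 0.0081 yaw 135.5 z 0.0411
comp 128 mid [0.5237 0.086 ] len 0.0175 wid 0.0079 yaw 142.4 z 0.0411
-0.05 0.0415
-0.04 0.0405
-0.03 0.041
0 0.041
0.02 0.041
0.045 0.0389
[0.53057334 0.11969788 0.        ]
punch B zone changed 7
at [0.5296 0.1198 0.1323] [-179.9    0.    50.2] q7 -50.6 g 0.0414 t 25.7  MOVE [-1.2003  1.0057  0.0402] [-4.000e-04 -1.000e-04 -2.963e-01] rows 11.3
```

Punch A sits in its groove: top at 41 mm, yaw 50.2°, centred within 2 mm. Next is punch B.

Request:
servo_tool(series=[[[-0.98,0.82,0.04,0,0,-0.296,0.5],[-0.98,0.82,0.04,0,0,-0.296,0.5],[-0.98,0.82,0.04,0,0,-0.296,0.5],[-0.98,0.82,0.04,0,0,-0.296,0.5],[-0.98,0.82,0.04,0,0,-0.296,0.5],[-0.98,0.82,0.04,0,0,-0.296,0.5],[-0.98,0.82,0.04,0,0,-0.296,0.5],[-0.98,0.82,0.04,0,0,-0.296,0.5],[-0.98,0.82,0.04,0,0,-0.296,0.5],[-0.98,0.82,0.04,0,0,-0.296,0.5],[-0.98,0.82,0.04,0,0,-0.296,0.5],[-0.98,0.82,0.04,0,0,-0.296,0.5]]])

```text
time_s: 26.73
tool_pos: [0.5276, -0.2681, 0.1187]
tool_rot: [-179.7, 0.0, 103.0]
force: [-0.0, 0.7, 0.3]
grip_width: 0.0436
grasp_force: 0.0
```

Run:
```python
from h import *
go([.5307,-.350,.12],103.5)
```

```text
at [ 0.5276 -0.2681  0.1187] [-179.7    0.   103. ] q7 47.9 g 0.0436 t 26.7  MOVE [-0.2685 -0.0515 -0.004 ] [-0.0015  0.0001 -0.0029] rows 2.0
```

Request:
servo_tool(series=[[[-0.268,-0.051,0,-0.0015,0,-0.003,0.5],[-0.268,-0.051,0,-0.0015,0,-0.003,0.5],[-0.268,-0.051,0,-0.0015,0,-0.003,0.5],[-0.268,-0.051,0,-0.0015,0,-0.003,0.5],[-0.268,-0.051,0,-0.0015,0,-0.003,0.5]]])

```text
time_s: 27.15
tool_pos: [0.5344, -0.343, 0.1192]
tool_rot: [179.8, -0.2, 104.0]
force: [0.4, 1.6, -0.2]
grip_width: 0.0436
grasp_force: 0.0
```

Run:
```python
from h import *
wrist('w17'); rod('w17',(.5307,-.350)); go([.5307,-.350,-.0195],103.5)
```

```text
comp 828 mid [ 0.5286 -0.3489] len 0.1049 wid 0.0099 yaw 102.5 z 0.0104
at [ 0.535  -0.3423  0.1195] [179.8  -0.2 104.1] q7 57.7 g 0.044 t 27.2  MOVE [-0.0229 -0.0219  0.463 ] [ 0.0012 -0.0011  0.0035] rows 3.3
```

Run:
```python
from h import *
go([.5288,-.349,-.0195],102.7)
```

```text
at [ 0.535  -0.3423  0.1195] [179.8  -0.2 104.1] q7 57.7 g 0.044 t 27.2  MOVE [-0.0181 -0.0272  0.463 ] [ 0.0012 -0.0011  0.0079] rows 3.3
```

Request:
servo_tool(series=[[[0,0,0,0,0,0,0.5],[0,0,0,0,0,0,0.5],[0,0,0,0,0,0,0.5]]])

```text
time_s: 27.45
tool_pos: [0.5351, -0.3437, 0.1208]
tool_rot: [179.7, -0.1, 104.1]
force: [0.5, -0.3, 0.1]
grip_width: 0.0436
grasp_force: 0.0
```

Run:
```python
from h import *
wrist('w18'); rod('w18',(.5307,-.350)); go([.5288,-.349,-.0195],102.7)
```

```text
comp 820 mid [ 0.5287 -0.3489] len 0.1047 wid 0.0099 yaw 102.7 z 0.0104
at [ 0.535  -0.3442  0.1209] [ 1.797e+02 -1.000e-01  1.041e+02] q7 57.7 g 0.0436 t 27.5  MOVE [-0.011  -0.0264  0.4678] [ 0.0017 -0.0003  0.0076] rows 3.4
```

Request:
servo_tool(series=[[[-0.011,-0.026,0.08,0.0015,0,0.0076,0.4],[-0.011,-0.026,0.2,0.0015,0,0.0076,0.4],[-0.011,-0.026,0.32,0.0015,0,0.0076,0.4],[-0.011,-0.026,0.4,0.0015,0,0.0076,0.4],[-0.011,-0.026,0.44,0.0015,0,0.0076,0.4],[-0.011,-0.026,0.455,0.0015,0,0.0076,0.4],[-0.011,-0.026,0.466,0.0015,0,0.0076,0.4],[-0.011,-0.026,0.466,0.0015,0,0.0076,0.4],[-0.011,-0.026,0.466,0.0015,0,0.0076,0.4]]])

```text
time_s: 28.25
tool_pos: [0.5296, -0.351, -0.0173]
tool_rot: [179.9, 0.1, 102.6]
force: [0.5, -0.3, -0.1]
grip_width: 0.035
grasp_force: 0.0
```

Request:
servo_tool(series=[[[0,0,0,0,0,0,0],[0,0,0,0,0,0,0],[0,0,0,0,0,0,0],[0,0,0,0,0,0,0],[0,0,0,0,0,0,0],[0,0,0,0,0,0,0],[0,0,0,0,0,0,0],[0,0,0,0,0,0,0]]], grip_force=40)

```text
time_s: 28.92
tool_pos: [0.5286, -0.3502, -0.0188]
tool_rot: [180.0, -0.0, 102.6]
force: [-0.8, 0.3, 2.6]
grip_width: 0.0077
grasp_force: 40.0
```

Request:
servo_tool(series=[[[0,0,-0.12,0,0,0,0],[0,0,-0.24,0,0,0,0],[0,0,-0.36,0,0,0,0],[0,0,-0.42,0,0,0,0],[0,0,-0.42,0,0,0,0]]])

```text
time_s: 29.33
tool_pos: [0.5308, -0.3525, 0.112]
tool_rot: [179.6, 0.3, 102.6]
force: [-0.2, -1.3, 0.3]
grip_width: 0.0074
grasp_force: 40.0
```

Run:
```python
from h import *
go([*oven(-.09,-.037,0)[:2],.11],50.2)
```

```text
at [ 0.5308 -0.3525  0.112 ] [179.6   0.3 102.6] q7 57.4 g 0.0074 t 29.3  MOVE [1.3569 0.4807 0.0034] [0.0026 0.0005 0.2911] rows 10.4
```

Request:
servo_tool(series=[[[0.1,0.035,0,0.0025,0,0.02,0],[0.2,0.07,0,0.0025,0,0.05,0],[0.3,0.106,0,0.0025,0,0.08,0],[0.4,0.142,0,0.0025,0,0.11,0],[0.5,0.177,0,0.0025,0,0.14,0],[0.6,0.213,0,0.0025,0,0.17,0],[0.7,0.248,0,0.0025,0,0.2,0],[0.8,0.283,0,0.0025,0,0.23,0],[0.88,0.31,0,0.0025,0,0.26,0],[0.95,0.336,0,0.0025,0,0.29,0],[0.99,0.35,0,0.0025,0,0.291,0],[0.99,0.35,0,0.0025,0,0.291,0]]])

```text
time_s: 30.33
tool_pos: [0.5656, -0.0328, 0.1056]
tool_rot: [-179.4, 0.2, 50.6]
force: [0.9, -0.6, -1.5]
grip_width: 0.008
grasp_force: 40.0
```

Run:
```python
from h import *
go([*oven(-.09,-.037,0)[:2],.1],50.2)
```

```text
at [ 0.5656 -0.0328  0.1056] [-179.4    0.2   50.6] q7 -26.9 g 0.008 t 30.3  MOVE [ 0.3172 -0.1861  0.0193] [-0.0031  0.0011  0.0022] rows 2.6
```

Request:
servo_tool(series=[[[0.1,-0.06,0.01,-0.003,0.001,0.002,0],[0.2,-0.12,0.02,-0.003,0.001,0.002,0],[0.28,-0.165,0.02,-0.003,0.001,0.002,0],[0.317,-0.186,0.02,-0.003,0.001,0.002,0],[0.317,-0.186,0.02,-0.003,0.001,0.002,0],[0.317,-0.186,0.02,-0.003,0.001,0.002,0],[0.317,-0.186,0.02,-0.003,0.001,0.002,0],[0.317,-0.186,0.02,-0.003,0.001,0.002,0]]])

```text
time_s: 31.0
tool_pos: [0.5838, 0.0682, 0.1013]
tool_rot: [179.8, 0.0, 49.7]
force: [0.2, 0.2, -0.1]
grip_width: 0.0079
grasp_force: 40.0
```

Run:
```python
from h import *
wrist('w19'); go([*oven(-.09,-.037,0)[:2],.0145],50.2)
ox,oy,z,ok,P=ovc('w19')
m=ok&(abs(P[...,1])<.012)&(abs(P[...,2]+.02)<.014)&(P[...,0]>.012); X=P[m]; print(X[:,0].max(),[np.round(np.median(X[abs(X[:,0]-q)<.003],0),4) for q in (.02,.03,.04,.05)])
```

```text
at [0.5838 0.0686 0.1013] [179.9   0.   49.7] q7 -37.4 g 0.0074 t 31.1  MOVE [ 0.017  -0.0195  0.2894] [ 0.0008  0.0001 -0.0029] rows 2.1
0.05310950201868136 [array([ 0.0199, -0.0013, -0.028 ]), array([ 0.0299, -0.0013, -0.0273]), array([ 0.0398, -0.0013, -0.0267]), array([ 0.0499, -0.0013, -0.0261])]
```

Request:
servo_tool(series=[[[0.017,-0.019,0.02,0.001,0,-0.003,0],[0.017,-0.019,0.1,0.001,0,-0.003,0],[0.017,-0.019,0.17,0.001,0,-0.003,0],[0.017,-0.019,0.23,0.001,0,-0.003,0],[0.017,-0.019,0.265,0.001,0,-0.003,0],[0.017,-0.019,0.282,0.001,0,-0.003,0],[0.017,-0.019,0.288,0.001,0,-0.003,0],[0.017,-0.019,0.288,0.001,0,-0.003,0],[0.017,-0.019,0.288,0.001,0,-0.003,0]]])

```text
time_s: 31.8
tool_pos: [0.5838, 0.0788, 0.0158]
tool_rot: [-180.0, -0.1, 50.4]
force: [-0.7, -0.2, 0.0]
grip_width: 0.0079
grasp_force: 40.0
```

Run:
```python
from h import *
go([*oven(-.09,-.037,0)[:2],.0135],50.2)
from cell import get_obs; print(get_obs()["force"],get_obs()["grasp_force"])
```

```text
at [0.5838 0.0788 0.0158] [-1.80e+02 -1.00e-01  5.04e+01] q7 -33.8 g 0.0079 t 31.8  MOVE [-0.0088  0.003   0.0075] [-0.     -0.0005  0.0011] rows 0.1
[-0.73769843 -0.15341094  0.03581678] 39.99981880187988
```

Request:
servo_tool(series=[[[-0.008,0.003,0.004,0,0,0.001,0],[-0.008,0.003,0.007,0,0,0.001,0],[-0.008,0.003,0.007,0,0,0.001,0],[-0.008,0.003,0.007,0,0,0.001,0.22],[-0.008,0.003,0.007,0,0,0.001,0.22],[-0.008,0.003,0.007,0,0,0.001,0.22],[-0.008,0.003,0.007,0,0,0.001,0.22],[-0.008,0.003,0.007,0,0,0.001,0.22]]])

```text
time_s: 32.47
tool_pos: [0.5822, 0.0765, 0.0127]
tool_rot: [-179.9, -0.0, 50.2]
force: [-0.2, -0.5, 0.6]
grip_width: 0.0192
grasp_force: 0.0
```

Request:
servo_tool(series=[[[0,0,-0.06,0,0,0,0.22],[0,0,-0.15,0,0,0,0.22],[0,0,-0.27,0,0,0,0.22],[-0.1,0,-0.38,0,0,0,0],[-0.15,0,-0.4,0,0,0,0],[-0.15,0,-0.4,0,0,0,0],[-0.15,0,-0.4,0,0,0,0],[-0.15,0,-0.4,0,0,0,0]]])

```text
time_s: 33.13
tool_pos: [0.5532, 0.0427, 0.1322]
tool_rot: [-179.9, -0.0, 50.3]
force: [0.2, 0.6, -0.3]
grip_width: 0.0012
grasp_force: 0.0
```

Run:
```python
from h import *
from cell import eyes
wrist('w20'); rod('w20',oven(-.09,-.003,0),.09,(.034,.0475)); print(oven(-.09,.031,0),oven(-.09,-.037,0))
go([*oven(-.235,0,0)[:2],.1],140.2)
a=eyes.read_camera("top"); np.savez("top5.npz",**a); s=eyes.read_camera("side"); np.savez("side5.npz",**s)
cv2.imwrite("pics/mid.png",np.hstack([cv2.resize(x["frame"][:,:,::-1],(400,300),interpolation=cv2.INTER_AREA) for x in (a,s)]))
```

```text
comp 533 mid [0.6001 0.1493] len 0.1217 wid 0.004 yaw 140.2 z 0.0417
comp 1040 mid [0.5816 0.0772] len 0.1057 wid 0.0097 yaw 50.3 z 0.0423
comp 1062 mid [0.5255 0.1193] len 0.1093 wid 0.0261 yaw 47.5 z 0.0418
comp 143 mid [0.5624 0.1313] len 0.0167 wid 0.0077 yaw 134.6 z 0.0414
comp 136 mid [0.5885 0.1094] len 0.0181 wid 0.0074 yaw 136.9 z 0.0412
comp 146 mid [0.6145 0.0875] len 0.018 wid 0.0076 yaw 138.8 z 0.0411
comp 119 mid [0.5368 0.153 ] len 0.0165 wid 0.0077 yaw 139.8 z 0.041
comp 74 mid [0.6376 0.0679] len 0.0106 wid 0.0067 yaw 106.2 z 0.0413
comp 152 mid [0.5239 0.0854] len 0.018 wid 0.0083 yaw 140.0 z 0.0407
comp 141 mid [0.5495 0.0638] len 0.0157 wid 0.0081 yaw 141.0 z 0.0412
comp 140 mid [0.5758 0.0415] len 0.0167 wid 0.0082 yaw 139.9 z 0.0411
comp 78 mid [0.5987 0.0224] len 0.0118 wid 0.0081 yaw 10.5 z 0.041
comp 832 mid [0.5111 0.0443] len 0.1155 wid 0.0162 yaw 138.9 z 0.0426
[0.53057334 0.11969788 0.        ] [0.58281662 0.07617042 0.        ]
at [0.5531 0.0428 0.1318] [-179.9    0.    50.3] q7 -37.9 g 0.0008 t 33.2  MOVE [-0.3341 -0.1189  0.1065] [-7.000e-04 -3.000e-04 -4.994e-01] rows 12.6
```

View pics/mid.png

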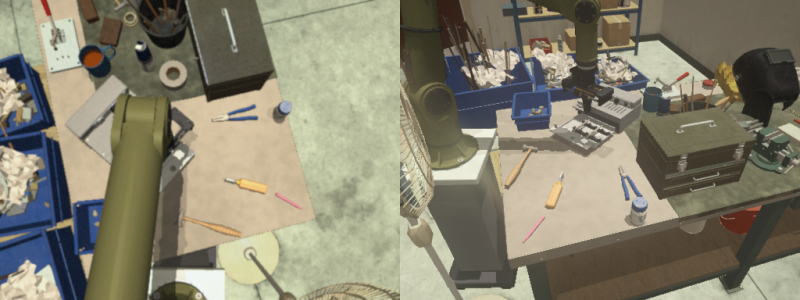

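Both punches are in their grooves, nothing else lies on the bench, and the hook is flat at (245,184). Next I'll push the lip with closed fingers at yaw 50° and oven y ≈ −45, so the gripper body clears the stud and roof.

Run:
```python
from h import *
print(oven(-.235,-.045,0)); go([*oven(-.235,-.045,0)[:2],.13],50.2)
```

```text
[ 0.49614698 -0.04035156  0.        ]
at [0.5531 0.0426 0.1316] [-1.799e+02  1.000e-01  5.030e+01] q7 -37.9 g 0.0004 t 33.3  MOVE [-0.3339  0.0304  0.0059] [-0.0005  0.0005  0.0006] rows 2.4
```

Request:
servo_tool(series=[[[-0.12,0.01,0,0,0,0,0],[-0.24,0.02,0,0,0,0,0],[-0.334,0.03,0.006,0,0,0,0],[-0.334,0.03,0.006,0,0,0,0],[-0.334,0.03,0.1,0,0,0,0],[-0.334,0.03,0.2,0,0,0,0],[-0.334,0.03,0.3,0,0,0,0],[-0.334,0.03,0.38,0,0,0,0],[-0.334,0.03,0.42,0,0,0,0],[-0.334,0.03,0.427,0,0,0,0],[-0.334,0.03,0.427,0,0,0,0]]])

```text
time_s: 34.2
tool_pos: [0.496, -0.0412, 0.0042]
tool_rot: [-179.9, 0.1, 50.2]
force: [0.0, 0.3, 0.9]
grip_width: 0.0005
grasp_force: 0.0
```

Run:
```python
from h import *
go([*oven(-.0545,-.045,0)[:2],.004],50.2)
```

```text
at [ 0.496  -0.0412  0.0042] [-1.799e+02  1.000e-01  5.020e+01] q7 -24.8 g 0.0005 t 34.2  MOVE [ 6.043e-01 -1.000e-03 -6.000e-04] [-0.0004  0.0006  0.0002] rows 4.3
```

Push slowly: first most of the way, then feel for home.

Request:
servo_tool(series=[[[0.04,0,0,0,0,0,0],[0.08,0,0,0,0,0,0],[0.11,0,0,0,0,0,0],[0.15,0,0,0,0,0,0],[0.19,0,0,0,0,0,0],[0.23,0,0,0,0,0,0],[0.27,0,0,0,0,0,0],[0.31,0,0,0,0,0,0],[0.35,0,0,0,0,0,0],[0.39,0,0,0,0,0,0],[0.43,0,0,0,0,0,0],[0.46,0,0,0,0,0,0]]])

```text
time_s: 35.2
tool_pos: [0.5854, 0.0666, 0.0044]
tool_rot: [-179.9, -0.0, 50.3]
force: [-0.1, -2.9, 1.3]
grip_width: 0.0002
grasp_force: 1.5
```

Request:
servo_tool(series=[[[0.02,0,0,0,0,0,0],[0.04,0,0,0,0,0,0],[0.06,0,0,0,0,0,0],[0.08,0,0,0,0,0,0],[0.1,0,0,0,0,0,0],[0.12,0,0,0,0,0,0],[0.13,0,0,0,0,0,0],[0.13,0,0,0,0,0,0]]])

```text
time_s: 35.87
tool_pos: [0.6098, 0.096, 0.0045]
tool_rot: [-179.9, -0.0, 50.3]
force: [0.0, -0.3, 0.1]
grip_width: 0.0006
grasp_force: 0.4
```

Run:
```python
from h import *
wrist('w21'); traylip('w21'); go([*oven(-.0545,-.045,0)[:2],.004],50.2)
```

```text
lip ox pct [-0.0456 -0.0423 -0.0234 -0.0066] z 0.042 15696
at [0.6097 0.0961 0.0045] [-1.799e+02 -1.000e-01  5.030e+01] q7 -33.1 g 0.0004 t 35.9  MOVE [0.0099 0.0002 0.0017] [-0.0004 -0.0004  0.0003] rows 0.1
```

Request:
servo_tool(series=[[[0.008,0,0,0,0,0,0],[0.016,0,0,0,0,0,0],[0.02,0,0,0,0,0,0],[0.02,0,0,0,0,0,0],[0.02,0,0,0,0,0,0]]])

```text
time_s: 36.33
tool_pos: [0.6097, 0.0962, 0.0044]
tool_rot: [-179.7, 0.4, 50.1]
force: [-10.0, -6.5, 7.7]
grip_width: 0.0005
grasp_force: 5.8
```

Home (firm stop, no movement). I'll back off, lift and go to the stud.

Request:
servo_tool(series=[[[-0.03,0,0,0,0,0,0],[-0.1,0,0,0,0,0,0],[-0.2,0,0,0,0,0,0],[-0.2,0,-0.12,0,0,0,0],[-0.2,0,-0.25,0,0,0,0],[-0.2,0,-0.38,0,0,0,0],[-0.2,0,-0.5,0,0,0,0.3],[-0.2,0,-0.55,0,0,0,0.5],[-0.2,0,-0.55,0,0,0,0.5],[-0.2,0,-0.55,0,0,0,0.5]]])

```text
time_s: 37.17
tool_pos: [0.5758, 0.0544, 0.1706]
tool_rot: [-180.0, -0.2, 50.3]
force: [-0.7, -0.2, -0.9]
grip_width: 0.0196
grasp_force: 0.0
```

Run:
```python
from h import *
go([.530,.203,.17],140.2)
```

```text
at [0.5758 0.0544 0.1706] [-180.    -0.2   50.3] q7 -37.8 g 0.0196 t 37.2  MOVE [ 0.2835 -0.434   0.0031] [ 0.0008 -0.0011 -0.4996] rows 12.6
```

Request:
servo_tool(series=[[[0.28,-0.43,0,0,0,-0.4996,0.5],[0.2835,-0.434,0,0,0,-0.4996,0.5],[0.2835,-0.434,0,0,0,-0.4996,0.5],[0.2835,-0.434,0,0,0,-0.4996,0.5],[0.2835,-0.434,0,0,0,-0.4996,0.5],[0.2835,-0.434,0,0,0,-0.4996,0.5],[0.2835,-0.434,0,0,0,-0.4996,0.5],[0.2835,-0.434,0,0,0,-0.4996,0.5],[0.2835,-0.434,0,0,0,-0.4996,0.5],[0.2835,-0.434,0,0,0,-0.4996,0.5],[0.2835,-0.434,0,0,0,-0.4996,0.5],[0.2835,-0.434,0,0,0,-0.4996,0.5]]])

```text
time_s: 38.17
tool_pos: [0.528, 0.2022, 0.1675]
tool_rot: [-179.8, -0.1, 136.6]
force: [0.5, -0.9, 0.1]
grip_width: 0.0437
grasp_force: 0.0
```

Request:
servo_tool(series=[[[0,0,0,0,0,-0.02,0.5],[0,0,0,0,0,-0.02,0.5],[0,0,0,0,0,-0.02,0.5]]])

```text
time_s: 38.42
tool_pos: [0.5284, 0.202, 0.1681]
tool_rot: [-179.9, -0.1, 139.7]
force: [-0.6, -0.3, -0.1]
grip_width: 0.0438
grasp_force: 0.0
```

Run:
```python
from h import *
wrist('w22'); traylip('w22'); P,W,ok=cloud('w22'); z=W[...,2]; rod('w22',(.53,.203),.035,(.1,.112)); go([.5300,.2032,.0705],140.2)
```

```text
lip ox pct [-0.0451 -0.0432 -0.0217 -0.0012] z 0.042 1722
comp 625 mid [0.5288 0.2035] len 0.0431 wid 0.0113 yaw 139.4 z 0.107
at [0.5286 0.202  0.1685] [-1.799e+02 -1.000e-01  1.397e+02] q7 31.6 g 0.0434 t 38.5  MOVE [-0.0017  0.0066  0.3266] [-0.0005 -0.0006 -0.003 ] rows 2.4
```

Request:
servo_tool(series=[[[0.003,0.004,0.1,0,0,0,0.5],[0.003,0.004,0.2,0,0,0,0.5],[0.003,0.004,0.29,0,0,0,0.5],[0.003,0.004,0.32,0,0,0,0.5],[0.003,0.004,0.326,0,0,0,0.5],[0.003,0.004,0.326,0,0,0,0.5],[0.003,0.004,0.326,0,0,0,0.1]]])

```text
time_s: 39.05
tool_pos: [0.5305, 0.204, 0.0735]
tool_rot: [179.9, -0.0, 139.7]
force: [-0.1, -0.5, 0.8]
grip_width: 0.041
grasp_force: 0.0
```

Request:
servo_tool(series=[[[0,0,0,0,0,0,0],[0,0,0,0,0,0,0],[0,0,0,0,0,0,0],[0,0,0,0,0,0,0],[0,0,0,0,0,0,0],[0,0,0,0,0,0,0],[0,0,0,0,0,0,0],[0,0,0.008,0,0,0,0],[0,0,0.016,0,0,0,0],[0,0,0.024,0,0,0,0],[0,0,0.024,0,0,0,0]]], grip_force=30)

```text
time_s: 39.97
tool_pos: [0.5293, 0.2034, 0.0658]
tool_rot: [-180.0, -0.1, 139.8]
force: [-4.5, -2.2, 10.6]
grip_width: 0.0115
grasp_force: 30.0
```

Fully pressed. Now I'll turn it clockwise.

Request:
servo_tool(series=[[[0,0,0,0,0,0.03,0],[0,0,0,0,0,0.065,0],[0,0,0,0,0,0.1,0],[0,0,0,0,0,0.135,0],[0,0,0,0,0,0.17,0],[0,0,0,0,0,0.205,0],[0,0,0,0,0,0.24,0],[0,0,0,0,0,0.275,0],[0,0,0,0,0,0.31,0],[0,0,0,0,0,0.345,0],[0,0,0,0,0,0.38,0],[0,0,0,0,0,0.4,0]]])

```text
time_s: 40.97
tool_pos: [0.5301, 0.2036, 0.0658]
tool_rot: [-180.0, -0.1, 67.5]
force: [-3.2, -1.8, 9.2]
grip_width: 0.0118
grasp_force: 30.0
```

Run:
```python
from h import *
go([.5295,.2034,.0655],50)
```

```text
at [0.5301 0.2036 0.0658] [-1.80e+02 -1.00e-01  6.75e+01] q7 -33.2 g 0.0118 t 41.0  MOVE [-0.0013 -0.0016  0.0011] [-0.0001 -0.0004  0.0971] rows 2.4
```

Request:
servo_tool(series=[[[0,0,0,0,0,0.04,0],[0,0,0,0,0,0.08,0],[0,0,0,0,0,0.098,0],[0,0,0,0,0,0.098,0],[0,0,0,0,0,0.098,0],[0,0,-0.015,0,0,0.098,0],[0,0,-0.024,0,0,0.098,0],[0,0,-0.024,0,0,0.098,0]]])

```text
time_s: 41.63
tool_pos: [0.53, 0.2034, 0.0721]
tool_rot: [180.0, -0.1, 50.1]
force: [0.8, -1.8, 1.6]
grip_width: 0.0118
grasp_force: 30.0
```

Request:
servo_tool(series=[[[0,0,0,0,0,0,0.3],[0,0,0,0,0,0,0.4],[0,0,0,0,0,0,0.4],[0,0,0,0,0,0,0.5],[0,0,0,0,0,0,0.5],[0,0,-0.1,0,0,0,0.5],[0,0,-0.2,0,0,0,0.5],[0,0,-0.3,0,0,0,0.5],[-0.1,0,-0.4,0,0,0,0.5],[-0.15,0,-0.4,0,0,0,0.5],[-0.15,0,-0.4,0,0,0,0.5],[-0.15,0,-0.4,0,0,0,0.5]]])

```text
time_s: 42.63
tool_pos: [0.5004, 0.1692, 0.1923]
tool_rot: [-179.8, -0.1, 50.1]
force: [0.0, 0.8, -0.7]
grip_width: 0.0435
grasp_force: 0.0
```

Run:
```python
from h import *
from cell import eyes
wrist('w23'); traylip('w23'); rod('w23',(.53,.203),.035,(.095,.112))
s=eyes.read_camera("side"); np.savez("side6.npz",**s)
cv2.imwrite("pics/fin.png",cv2.resize(s["frame"][:,:,::-1],(800,600)))
# hook from side cloud
Rm=R.from_euler('xyz',s["rotation"],degrees=True).as_matrix(); vv,uu=np.mgrid[0:384,0:512]; D=s["depth"]
W=np.stack([(uu-s["cx"])/s["fx"]*D,(vv-s["cy"])/s["fy"]*D,D],-1)@Rm.T+np.array(s["origin"])
f=s["frame"].astype(int); m=(D>0)&(abs(W[...,0]-.45)<.06)&(abs(W[...,1]+.24)<.1)&(W[...,2]>.012)
print("hook pts",m.sum(),W[m].mean(0),W[m].max(0)); print(oven(-.024,0,0))
```

```text
lip ox pct [-0.0456 -0.0437 -0.0231 -0.0027] z 0.042 3196
comp 596 mid [0.5292 0.2036] len 0.0438 wid 0.0112 yaw 50.1 z 0.107
hook pts 417 [ 0.44241212 -0.24978463  0.01857745] [ 0.46439344 -0.16012978  0.03048196]
[0.59663737 0.1505612  0.        ]
```

View pics/fin.png

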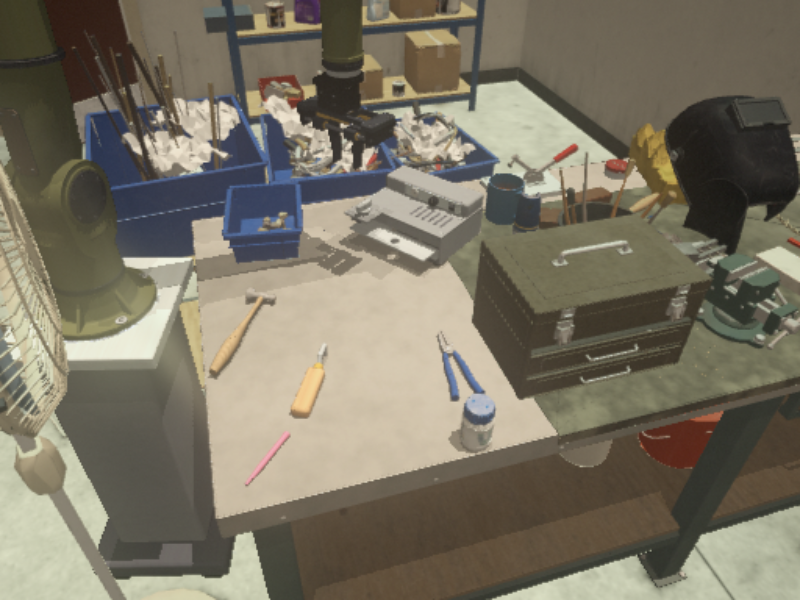

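The stud is locked and up (yaw 50.1°, top at 107 mm) and the tray is home. The hook lies flat at (310,385). The bottle and pliers are untouched, and the robot is clear.

```bash
python3 -c "
from cell import env; print(env.sign_off())"
```

```text
the job is handed in; nothing more can be done
None
```

I handed the job in with both bench punches in their own grooves, the tray home, the stud caught locked, the hook flat on the bench clear of the oven, and the bottle and pliers unmoved; the sign-off call gave no verdict.

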